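# Load the lift deck with heat sinks and set it to float

### The job

Get the bench lift ready: first put the orange clamp that was left on the lift deck into the red tray, then seat the black carrier flat on the deck over its two pegs, and only then stand every heat sink upright in a carrier pocket of its own. When all are in, push the hydraulic lever that has the green lamp behind it away from the robot, past its stiff detent, fully into the float notch. The lever with the red lamp is locked out: leave it alone, and do not disturb the other things on the bench.

Things in the scene. Friction and masses are not known exactly. Their poses are not given: they have to be found in the camera images.
- clamp: Small orange bench clamp lying flat, C-shaped, 18 mm thick. Its spine is a bar 18 mm wide (x) and 90 mm long (y), with two jaws 34 mm long that stick out to +x at its ends (local y = -37 and +37 mm, each 16 mm wide). Origin: underside of the middle of the spine. It starts lying on the deck, between the pegs.
- tray: Red open parts tray, fixed to the bench, 125 (x) x 150 (y) x 36 mm high, walls and floor 5 mm thick. Origin: centre of its underside.
- deck: Steel lift deck with a blue foot, fixed, 100 (x) x 330 (y) mm, flat top 30 mm above the bench. Two brass alignment pegs, 12 mm in diameter, stand on it at local x = 0, y = -137 and +137 mm; they rise 21 mm above the top, straight for 12 mm, then tapering to 4 mm. Origin: centre of its underside.
- carrier: Black carrier, loose, 0.25 to 0.5 kg: 55 (x) x 310 (y) mm, walls 18 mm high, four pockets in a row. Grey end tabs 10 mm thick with 15 mm through holes at local y = -137 and +137 mm for the deck's pegs (either way round). Orange grip plate in the middle, 14 mm thick (x), 40 mm wide (y), top 62 mm above the underside. Origin: centre of its underside; seated, it is at the middle of the deck's top.
- pocket0 (a point): Centre of the floor of carrier pocket 0 (local y = -97 mm, 8 mm above the carrier's underside; green floor). The pocket is 43 mm square inside, with walls that rise 10 mm above its floor.
- pocket1 (a point): Centre of the floor of carrier pocket 1 (local y = -49 mm, 8 mm above the carrier's underside; green floor). The pocket is 43 mm square inside, with walls that rise 10 mm above its floor.
- pocket2 (a point): Centre of the floor of carrier pocket 2 (local y = 49 mm, 8 mm above the carrier's underside; green floor). The pocket is 43 mm square inside, with walls that rise 10 mm above its floor.
- pocket3 (a point): Centre of the floor of carrier pocket 3 (local y = 97 mm, 8 mm above the carrier's underside; green floor). The pocket is 43 mm square inside, with walls that rise 10 mm above its floor.
- sink0: Finned aluminium heat sink with a copper foot, loose, 36 x 36 mm and 40 mm high, 60 to 130 g, standing upright. Origin: centre of its underside. It may be absent (None): three or four of sink0 to sink3 are there.
- sink1: Finned aluminium heat sink with a copper foot, loose, 36 x 36 mm and 40 mm high, 60 to 130 g, standing upright. Origin: centre of its underside. It may be absent (None): three or four of sink0 to sink3 are there.
- sink2: Finned aluminium heat sink with a copper foot, loose, 36 x 36 mm and 40 mm high, 60 to 130 g, standing upright. Origin: centre of its underside. It may be absent (None): three or four of sink0 to sink3 are there.
- sink3: Finned aluminium heat sink with a copper foot, loose, 36 x 36 mm and 40 mm high, 60 to 130 g, standing upright. Origin: centre of its underside. It may be absent (None): three or four of sink0 to sink3 are there.
- bank: Valve bank: grey block fixed to the bench, 110 (x) x 190 (y) x 58 mm; origin: centre of its underside. Levers are pushed along its +x (away from the robot). Lever hinges: along y, at local x = -18 mm, 50 mm above the bench, y = +55 (left lever) and -55 mm (right). On its top behind the levers, at x = 40, y = +55 and -55 mm, stand a green and a red lamp, either way round.
- lamp_green: Lamp with a green dome, 30 mm in diameter and 15 mm high, on top of the valve bank behind (+x of) the lever that is in service: at bank local y = +55 mm the left lever, at -55 mm the right. The red lamp, else the same, marks the locked-out lever. Origin: centre of its underside.
- knob_left (a point): Centre of the black barrel-shaped knob of the left lever: a cylinder 30 mm in diameter and 32 mm long whose axis lies along the hinge (bank y), with flat ends; 125 mm from the hinge, on an upright 12 mm steel rod. The two knobs stand 110 mm apart.
- knob_right (a point): Centre of the black barrel-shaped knob of the right lever: a cylinder 30 mm in diameter and 32 mm long whose axis lies along the hinge (bank y), with flat ends; 125 mm from the hinge, on an upright 12 mm steel rod. The two knobs stand 110 mm apart.
- lever_left (a joint): Left hydraulic lever, rad; greater = knob towards bank +x. -0.35 (stop) lift, 0 hold, 0.58 (stop) float. At v it leans v - 0.25 rad from vertical towards bank +x. Up to 0.27 it needs 2.5 N at the knob and stays put; at 0.28 a spring detent needs 10 to 12 N, easing to its crest at 0.42; past 0.48 it snaps into the float notch (0.53-0.58). Let go on the climb it is pushed back.
- lever_right (a joint): Right hydraulic lever, rad; greater = knob towards bank +x. -0.35 (stop) lift, 0 hold, 0.58 (stop) float. At v it leans v - 0.25 rad from vertical towards bank +x. Up to 0.27 it needs 2.5 N at the knob and stays put; at 0.28 a spring detent needs 10 to 12 N, easing to its crest at 0.42; past 0.48 it snaps into the float notch (0.53-0.58). Let go on the climb it is pushed back.
- mug: White mug, 80 mm across, 95 mm high. A bystander. Origin: centre of its underside.
- tape: Roll of black tape lying flat, 90 mm across, 25 mm high. A bystander. Origin: centre of its underside.
- screwdriver: Red-handled screwdriver lying on the bench, about 200 mm long. A bystander.
- black_case: Small black plastic case, 50 x 80 x 28 mm. A bystander. Origin: centre of its underside.
- red_box: Small red plastic box, 40 x 55 x 20 mm. A bystander. Origin: centre of its underside.
- spool: Blue spool, 56 mm across, 40 mm high. A bystander. Origin: centre of its underside.
Not all that is in view belongs to the job. What is shaped like the sink2 but purple or turquoise is not meant.

How it is judged:
By the outcome, as a careful person would: the job done as asked, in the order asked, and still so for the second after the job is handed in, with the robot touching nothing.
Of sink0, sink1, sink2, sink3 only 3 to 4 are there at a start; the rules pass over those that are not, and their reading is None.
At some moment in a run one of sink0, sink1, sink2, sink3 may be knocked a few centimetres aside while the robot is not near it.
Once in a run the grip may slacken for a moment while it holds something.
It also fails if it takes over 200 s, if anything falls off the work surface, if the arm or the gripper's body presses on something with over 40 N, if the wrist force passes 120 N, or if a joint passes its speed limit or range.

### The arm

A 6-joint arm with a two-finger parallel gripper is mounted at the origin on the work surface. World frame = base frame: x ahead of the robot, y to its left, z up, the work surface at z = 0. Lengths are in m, angles in rad, forces in N, time in s.
With the tool pointing down it reaches from about 0.35 to 0.775 m from the base axis. Payload 5.5 kg.
Tool frame: the origin (TCP) lies midway between the tips of the shut fingers; the grasp point (between the pads) lies grip_point_offset behind it (grip_point_offset is the distance from the TCP to the grasp point, in m); z points along the fingers, y is the direction in which the jaws open and shut (so a half turn about z gives the same grasp; the last joint's range is limited). The gripper opens to 85 mm and grips with 20 to 120 N. Pads are 22 mm wide; open, the fingers measure 114 mm over their backs; the gripper's body (76 mm by 85 mm) begins 54 mm behind the grasp point. The pads swing forward as they close: fully open they stand 13 mm farther back than shut.
Start: joints at [0.984, 0.313, 0.046, 1.304, 0, 1.431], TCP at [0.248, 0.519, 0.197] pointing down, gripper open.
Joint ranges: [-2.76, 2.76], [-0.86, 1.69], [-1.03, 1.26], [-2.2, 2.34], [-1.47, 1.5], [-3.14, 3.14]. Speed limits (rad/s): [2.57, 2.57, 3.14, 3.14, 3.14, 3.14].

### API

Orientations are given as a unit quaternion [w, x, y, z].
In Python, from workcell import * gives the robot as it stands.
- The arm moves only by the tool send_rows, never from a script. Its argument "series" is one flat list of numbers, 7 for each row, row after row: the shift along the tool's x, y, z in cm, then the turn, a rotation vector about the tool's x, y, z in degrees, then the opening, from 0 (shut) to 1 (fully open). A call has 1 to 10 rows; each row is the pose to reach, as a shift and turn from the pose commanded when the call began, along the tool's axes at that moment; what a row does not reach only later rows make up. A row lasts 1/12 s, in which the tool goes at most 41.7 mm and 7.16 degrees, less where a joint would pass 70% of its speed; a pose out of reach is approached as far as the arm can. A call with a gripper value outside its range is refused whole. The fingers move at their own pace and stop on an object; "newtons" is the grip in N (left out, the last holds). Time passes only in rows, so rows that repeat a pose let the fingers close. It gives the time, the measured TCP pose, the force and the opening at its end, in the units of the state.
- get_state(): the state, without advancing time (a new reading comes with each control period).
- read_camera(name): name is "side" or "top"; returns the picture (400x640x3 uint8, blue, green, red); there is no depth.
- camera_info(name): a dict with "K" (3x3 intrinsics, pixels), "xyz" and "attitude" of the camera in the world. Camera axes: x right, y down, z forward; pixel columns grow to the right and rows downward; lengths in m; the calibration is good to about 2 mm. A picture is of the moment at which its call begins. camera_info takes no time and is no camera call.
- hand_in(): hands the job in, once; it reports no verdict.
Trained networks look in the newest picture that a camera, given by its name, has taken for a name from the list of things; names that differ only in an ending like _2 or _b are one class to them, and where a whole thing is asked for, a point or a joint stands for the part that bears it (a point fixed in the world has none). Each returns a list of dicts, best first, with "p" (0 to 1); they miss things now and then, are a little off and sometimes report something else, mostly with a low value. They report only what shows in the picture. A call takes as long as a camera call. They do not tell look-alikes from the thing itself.
- silhouettes(camera, label): "pixels" (400x640 bool, what is visible of it) and "box" ([left, top, width, height] in pixels, round what is visible of it).
The state is a dict: "clock": time; "joint_pos": joint angles; "qvel": joint speeds; "tau": joint torques, N m; "tcp_pos": TCP position; "orientation": TCP orientation; "wrist_force": force on the tool from outside, world axes, zero at the start; "ft_torque": the same for the moment, N m; "finger_gap": finger opening in m.
Only numpy, scipy, OpenCV 4.12 (cv2) and the standard library are available. Lean on these libraries where they do the work, as an engineer would, in place of code of your own. Each camera call takes 0.05 s, during which the arm holds its last target. There are 200 camera calls.

## Working session

There is one attempt and no reset: what is moved stays moved. The work goes in short steps, Python scripts to look and compute and a tool call to move; the robot and the scene stay as the last step left them, time stands still between calls to the robot, and variables do not carry over. Pictures are saved under pics/ and viewed, about 12 in all and at most 16, crops included, and the job is handed in when it is done.

Besides the shell and the picture viewer there is one more tool, called after ">>>" as a command line: name --argument value ..., lists and objects as JSON in quotes. send_rows: Moves the arm, as the interface text tells. Its arguments: {"type":"object","properties":{"series":{"type":"array"},"newtons":{"type":"number"}},"required":["series"]}

```bash
ls; mkdir -p pics; python3 - <<'E'
from workcell import *
import cv2
s=get_state(); print(s); 
for c in("side","top"):
    i=camera_info(c); print(c,i); cv2.imwrite(f"pics/{c}0.png",read_camera(c))
E
```

```text
pics
{'clock': 0.0, 'joint_pos': array([ 9.84461329e-01,  3.14045942e-01,  4.49554119e-02,  1.30361118e+00,
       -6.89243750e-06,  1.43121248e+00]), 'qvel': array([ 0.00017048, -0.00153667,  0.00113743,  0.0006544 ,  0.00086272,
        0.00121262]), 'tau': array([ 5.50561654e-04, -4.80628288e+01,  2.98531920e+01,  1.92717748e-02,
       -2.47451653e-04,  9.81471885e-06]), 'tcp_pos': array([0.24809323, 0.51806756, 0.1962734 ]), 'orientation': array([-3.35023950e-04,  2.21522484e-01,  9.75154799e-01, -8.91846779e-04]), 'wrist_force': array([ 0.50377162, -0.51360772, -0.74378805]), 'ft_torque': array([ 0.05003127, -0.02784656,  0.04077089]), 'finger_gap': 0.08525961246351706}
side {'K': array([[453.54521595,   0.        , 316.1299365 ],
       [  0.        , 453.54521595, 198.79287792],
       [  0.        ,   0.        ,   1.        ]]), 'xyz': array([0.42397386, 0.85914152, 1.18814794]), 'attitude': array([ 0.02079791, -0.08157931,  0.9374207 , -0.33786786])}
top {'K': array([[416.22219642,   0.        , 320.18507059],
       [  0.        , 416.22219642, 194.69387963],
       [  0.        ,   0.        ,   1.        ]]), 'xyz': array([ 0.4074071 , -0.00295396,  1.59935608]), 'attitude': array([-0.03440867,  0.71444448, -0.6977918 ,  0.03836326])}
```

View pics/side0.png

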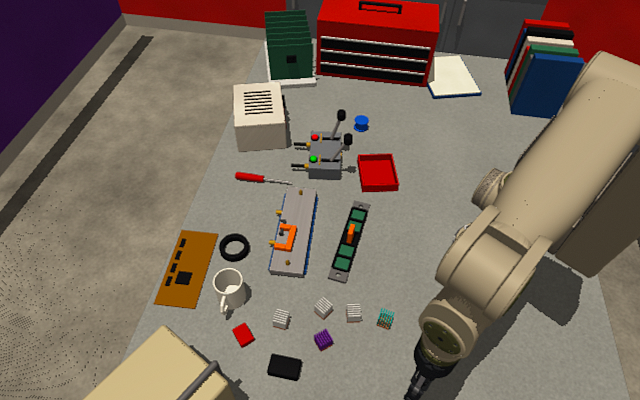

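View pics/top0.png

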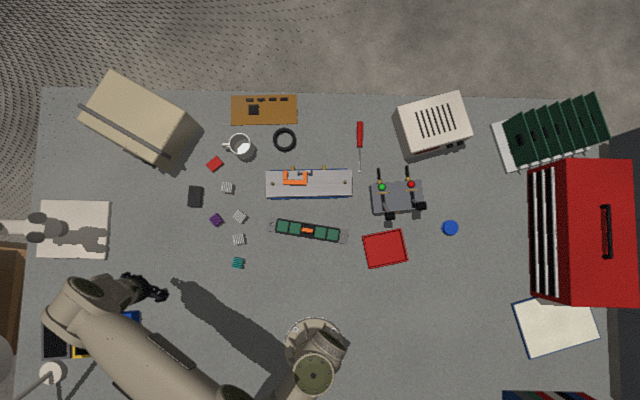

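Three silver sinks appear (top ≈ (227,187), (240,216), (239,239)). The purple (217,220) and turquoise (238,263) ones are decoys. The green lamp is at (382,187), so it is the left lever. The carrier is at (308,230), the deck at (309,184), the clamp at (295,178) and the tray at (385,249).

```bash
cat > h.py <<'E'
from workcell import *
import numpy as np, cv2
from scipy.spatial.transform import Rotation as R
from scipy.optimize import minimize
def Rq(q): return R.from_quat([q[1],q[2],q[3],q[0]])
CI={c:camera_info(c) for c in("side","top")}
def proj(c,P):
    i=CI[c]; p=Rq(i["attitude"]).inv().apply(np.atleast_2d(P)-i["xyz"]); p=p@i["K"].T
    return p[:,:2]/p[:,2:]
def ray(c,uv,z):
    i=CI[c]; uv=np.atleast_2d(uv).astype(float)
    d=Rq(i["attitude"]).apply(np.c_[uv,np.ones(len(uv))]@np.linalg.inv(i["K"]).T)
    return i["xyz"]+d*((z-i["xyz"][2])/d[:,2])[:,None]
def box(x,y,z,sx,sy,sz): # centre x,y; bottom z
    return np.array([[x+a*sx/2,y+b*sy/2,z+c*sz] for a in(-1,1) for b in(-1,1) for c in(0,1)])
M={"clamp":[box(0,0,0,.018,.09,.018),box(.026,-.037,0,.034,.016,.018),box(.026,.037,0,.034,.016,.018)],
"tray":[box(0,0,0,.125,.15,.036)],"deck":[box(0,0,0,.1,.33,.03)],
"carrier":[box(0,0,0,.055,.234,.018),box(0,0,0,.055,.310,.010),box(0,0,0,.014,.04,.062)],
"sink":[box(0,0,0,.036,.036,.04)],"bank":[box(0,0,0,.11,.19,.058)]}
S=4
def draw(c,boxes,pose,z,o,wh):
    x,y,a=pose; m=np.zeros((wh[1]*S,wh[0]*S),np.uint8); r=R.from_euler('z',a)
    for b in boxes:
        p=(proj(c,r.apply(b)+[x,y,z])-o+.5)*S-.5
        cv2.fillConvexPoly(m,cv2.convexHull(np.round(p*16).astype(np.int32)),255,shift=4)
    return cv2.resize(m,wh,interpolation=cv2.INTER_AREA)/255.
def fit(name,masks,pose,z=0):
    """masks {cam:bool}; fit x,y,yaw"""
    crop={}
    for c,m in masks.items():
        x,y,w,h=cv2.boundingRect(m.astype(np.uint8)); o=np.array([max(0,x-15),max(0,y-15)])
        crop[c]=(m[o[1]:y+h+15,o[0]:x+w+15].astype(float),o)
    def cost(p):
        t=0
        for c,(m,o) in crop.items():
            d=draw(c,M[name],(p[0],p[1],p[2]),z,o,(m.shape[1],m.shape[0])); t+=1-np.minimum(d,m).sum()/np.maximum(d,m).sum()
        return t/len(crop)
    best=None
    for da in (0,.4,-.4):
        s=np.array([pose[0],pose[1],pose[2]+da])
        r=minimize(cost,s,method="Nelder-Mead",options=dict(initial_simplex=np.array([s,s+[.01,0,0],s+[0,.01,0],s+[0,0,.2]]),xatol=2e-4,fatol=1e-4))
        if best is None or r.fun<best.fun:best=r
    return best.x,best.fun
def dets(label,pmin=.3):
    return {c:[d for d in silhouettes(c,label) if d["p"]>=pmin] for c in("side","top")}
def guess(c,m,z):
    ys,xs=np.nonzero(m); p=ray(c,np.c_[xs,ys],z)[:,:2]; 
    (cx,cy),(w,h),a=cv2.minAreaRect((p*1000).astype(np.float32)); a=np.radians(a)
    if w>h: a+=np.pi/2   # long side is local y
    a-=np.pi/2
    return np.array([cx/1000,cy/1000,a+np.pi/2 if False else a])
E
python3 - <<'E'
from h import *
import pickle
s=get_state(); print("tcp px",proj("side",s["tcp_pos"]),proj("top",s["tcp_pos"]))
for c in CI: read_camera(c)
D={}
H={"clamp":.04,"tray":.03,"deck":.03,"carrier":.014,"sink0":.03,"bank":.05,"lamp_green":.07,"knob_left":.17}
for n in H:
    D[n]=dets(n)
    for c in D[n]:
        for d in D[n][c]:
            print(n,c,round(d["p"],2),d["box"],guess(c,d["pixels"],H[n]).round(3))
pickle.dump(D,open("d.pkl","wb"))
E
```

```text
tcp px [[417.07054159 385.99976083]] [[158.70742922 282.37617971]]
clamp side 0.67 [271.9, 220.5, 26.8, 29.1] [0.631 0.079 1.557]
clamp top 0.6 [280.4, 171.3, 33.1, 12.1] [ 0.634  0.078 -1.547]
tray side 0.7 [355.7, 153.4, 42.9, 42.0] [ 0.375 -0.247 -1.343]
tray side 0.65 [291.2, 109.2, 61.5, 69.2] [ 0.583 -0.369  1.448]
tray top 0.66 [358.2, 228.1, 51.8, 39.8] [ 0.376 -0.257 -1.333]
tray top 0.6 [222.4, 131.7, 34.6, 28.0] [0.756 0.302 1.019]
deck side 0.8 [268.0, 185.0, 50.4, 93.8] [ 0.619  0.041 -1.527]
deck side 0.5 [336.2, 136.7, 13.6, 24.3] [ 0.509 -0.351  1.379]
deck top 0.82 [262.6, 162.7, 91.5, 37.1] [ 0.622  0.036 -1.524]
carrier side 0.68 [328.3, 200.6, 43.9, 81.9] [0.436 0.039 1.421]
carrier side 0.34 [274.7, 307.6, 19.0, 24.0] [0.591 0.34  1.493]
carrier top 0.96 [268.5, 217.1, 79.1, 25.2] [0.437 0.036 1.43 ]
sink0 side 0.68 [313.3, 294.9, 20.1, 21.8] [0.48  0.293 0.921]
sink0 side 0.65 [312.2, 327.9, 18.1, 19.8] [0.466 0.384 0.731]
sink0 side 0.64 [377.2, 315.6, 13.7, 10.7] [0.31  0.299 1.342]
sink0 side 0.63 [328.6, 199.2, 41.7, 82.0] [0.436 0.052 1.429]
sink0 side 0.57 [276.0, 309.8, 15.5, 21.7] [0.589 0.347 1.47 ]
sink0 side 0.55 [344.0, 307.9, 18.2, 15.5] [ 0.398  0.294 -1.396]
sink0 top 0.53 [234.7, 231.3, 10.5, 11.2] [ 0.398  0.288 -1.529]
sink0 top 0.52 [221.0, 182.0, 10.0, 10.5] [ 0.591  0.342 -1.547]
sink0 top 0.5 [231.7, 209.1, 15.3, 13.6] [0.481 0.29  1.012]
sink0 top 0.48 [232.8, 258.7, 10.7, 9.5] [ 0.309  0.288 -1.548]
sink0 top 0.43 [358.7, 226.6, 49.2, 42.0] [ 0.374 -0.257 -1.358]
bank side 0.7 [294.8, 108.4, 57.4, 70.9] [ 0.579 -0.347  1.449]
bank top 0.81 [370.1, 166.3, 53.1, 53.8] [ 0.584 -0.296 -1.395]
lamp_green side 0.59 [274.5, 309.8, 17.9, 22.7] [0.583 0.364 1.471]
lamp_green top 0.41 [269.1, 214.2, 77.0, 29.0] [0.436 0.035 1.424]
knob_left side 0.61 [331.8, 134.1, 19.0, 28.2] [ 0.5   -0.201  1.325]
```

```bash
python3 - <<'E'
from h import *
import pickle
D=pickle.load(open("d.pkl","rb"))
def mk(n,*idx): return {c:D[n][c][i]["pixels"] for c,i in zip(("side","top"),idx)}
def f(n,m,p,z=0,lab=""):
    print(lab or n,*[(np.round(x,4),round(v,3)) for x,v in [fit(n,mm,p,z) for mm in (m,{"side":m["side"]},{"top":m["top"]})]])
f("deck",mk("deck",0,0),(.62,.038,.04))
f("carrier",mk("carrier",0,0),(.436,.037,-.14))
f("tray",mk("tray",0,0),(.375,-.252,.2))
for a in (0,np.pi/2,np.pi,-np.pi/2): f("clamp",mk("clamp",0,0),(.632,.078,a),.03)
f("sink",mk("sink0",0,2),(.48,.292,.9),lab="sB")
f("sink",mk("sink0",4,1),(.59,.344,.1),lab="sA")
f("sink",mk("sink0",5,0),(.398,.291,.1),lab="sC")
a=cv2.imread("pics/top0.png")[150:250,200:440]; b=cv2.imread("pics/side0.png")[100:350,230:410]
a=cv2.resize(a,None,fx=3.3,fy=3.3,interpolation=2); b=cv2.resize(b,None,fx=3.2,fy=2.4,interpolation=2)
cv2.imwrite("pics/a.png",a); b=cv2.resize(cv2.imread("pics/side0.png")[100:350,230:410],None,fx=2.4,fy=2.4,interpolation=2);cv2.imwrite("pics/b.png",b)
E
```

```text
deck (array([0.6125, 0.0355, 0.0552]), np.float64(0.196)) (array([0.6109, 0.0295, 0.0561]), np.float64(0.21)) (array([0.6131, 0.0367, 0.0593]), np.float64(0.172))
carrier (array([ 0.4363,  0.0345, -0.1464]), np.float64(0.067)) (array([ 0.4358,  0.0338, -0.1542]), np.float64(0.067)) (array([ 0.4366,  0.0356, -0.1431]), np.float64(0.058))
tray (array([ 0.3756, -0.2577,  0.2308]), np.float64(0.033)) (array([ 0.3749, -0.2574,  0.2244]), np.float64(0.03)) (array([ 0.3758, -0.2573,  0.2389]), np.float64(0.036))
clamp (array([ 0.6151,  0.0875, -0.0108]), np.float64(0.206)) (array([ 0.6146,  0.0857, -0.0227]), np.float64(0.164)) (array([0.6158, 0.0877, 0.0131]), np.float64(0.197))
clamp (array([ 0.615 ,  0.0876, -0.0151]), np.float64(0.206)) (array([0.6477, 0.084 , 3.1045]), np.float64(0.395)) (array([0.6499, 0.0873, 3.11  ]), np.float64(0.555))
clamp (array([0.6483, 0.0861, 3.1138]), np.float64(0.489)) (array([0.6478, 0.0843, 3.1019]), np.float64(0.395)) (array([0.6503, 0.088 , 3.1409]), np.float64(0.554))
clamp (array([ 0.6151,  0.0875, -0.0108]), np.float64(0.206)) (array([ 0.6477,  0.0842, -3.1683]), np.float64(0.396)) (array([0.6158, 0.0877, 0.0135]), np.float64(0.197))
sB (array([0.4802, 0.29  , 0.9737]), np.float64(0.105)) (array([0.4803, 0.2892, 0.9732]), np.float64(0.055)) (array([0.4813, 0.2917, 0.9335]), np.float64(0.114))
sA (array([ 0.5901,  0.3431, -0.1283]), np.float64(0.11)) (array([ 0.5895,  0.3426, -0.1238]), np.float64(0.05)) (array([ 0.5915,  0.3441, -0.0007]), np.float64(0.127))
sC (array([0.3978, 0.2904, 0.1813]), np.float64(0.159)) (array([0.3981, 0.2881, 0.2017]), np.float64(0.118)) (array([0.3979, 0.2904, 0.0338]), np.float64(0.182))
```

View pics/b.png

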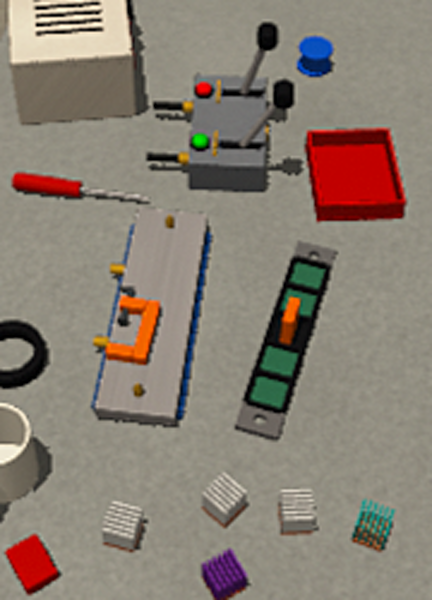

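The crop shows the clamp's C opening to +x with the spine nearest the robot. The pegs are at side px ≈ (301,192) and (288,262). The green lamp is on the near (left, +y) lever. The deck fit is spoilt by its couplings, so I'll refine it from the pegs.

```bash
python3 - <<'E'
from h import *
for c in("side","top"):
    im=cv2.imread(f"pics/{c}0.png"); hsv=cv2.cvtColor(im,cv2.COLOR_BGR2HSV)
    m=((hsv[...,0]>8)&(hsv[...,0]<30)&(hsv[...,1]>90)).astype(np.uint8)
    n,l,st,ce=cv2.connectedComponentsWithStats(m)
    out=[]
    for L in(.137,-.137):
        p0=np.array([.6125-L*np.sin(.055),.0355+L*np.cos(.055),.041]); q=proj(c,p0)[0]
        for i in range(1,n):
            if np.hypot(*(ce[i]-q))<9: out.append(ray(c,ce[i],.041)[0][:2]);print(c,L,q.round(1),ce[i].round(1),st[i][4],out[-1].round(4),p0.round(4))
    if len(out)==2:
        d=out[0]-out[1]; print(c,"len",np.hypot(*d).round(4),"mid",((out[0]+out[1])/2).round(4),"yaw",np.arctan2(-d[0],d[1]).round(4))
    # orange clamp fit
    m=((hsv[...,0]>4)&(hsv[...,0]<16)&(hsv[...,1]>190)&(hsv[...,2]>140)).astype(np.uint8)
    n,l,st,ce=cv2.connectedComponentsWithStats(m); q=proj(c,[.625,.0875,.04])[0]
    i=min(range(1,n),key=lambda i:np.hypot(*(ce[i]-q))+(99 if st[i][4]<60 else 0))
    print("clamp",c,st[i],fit("clamp",{c:l==i},(.615,.0875,0),.03))
E
```

```text
side 0.137 [288.2 261.5] [287.1 261.9] 19 [0.6078 0.1741] [0.605  0.1723 0.041 ]
side -0.137 [300.7 191.3] [300.1 191.9] 15 [ 0.6215 -0.098 ] [ 0.62   -0.1013  0.041 ]
side len 0.2725 mid [0.6146 0.038 ] yaw 0.0501
clamp side [274 223  22  27 251] (array([0.61647552, 0.08218494, 0.00595527]), np.float64(0.30758568411933507))
top 0.137 [272.1 183.9] [271.7 183.3] 3 [0.6072 0.1741] [0.605  0.1723 0.041 ]
top -0.137 [344.7 181.7] [344.5 181.5] 4 [ 0.6208 -0.1005] [ 0.62   -0.1013  0.041 ]
top len 0.275 mid [0.614  0.0368] yaw 0.0495
clamp top [295 181   1   1   1] (array([ 0.60781318,  0.14638679, -0.59336201]), np.float64(0.9906163753449861))
```

```bash
cat >> h.py <<'E'
def plan(*wps):
    """wps: (x,y,z,phi[,tilt]) TCP world targets, phi = heading of jaw axis (tool y), mod pi. Each: shift/turn from the previous one."""
    s=get_state(); p=s["tcp_pos"]; r=Rq(s["orientation"]); y=r.apply([0,1,0])
    print("t %.1f tcp %s phi %.3f q1 %.2f q6 %.2f gap %.3f F %s"%(s["clock"],p.round(4),np.arctan2(y[1],y[0]),s["joint_pos"][0],s["joint_pos"][5],s["finger_gap"],s["wrist_force"].round(1)))
    for w in wps:
        y=r.apply([0,1,0]); a0=np.arctan2(y[1],y[0]); d=(w[3]-a0+np.pi/2)%np.pi-np.pi/2; a=a0+d
        yy=np.array([np.cos(a),np.sin(a),0]); zz=np.array([0,0,-1.]); r2=R.from_matrix(np.c_[np.cross(yy,zz),yy,zz])
        sh=r.inv().apply(np.array(w[:3])-p)*100; rv=np.degrees((r.inv()*r2).as_rotvec())
        print(" to",np.round(w,3),"shift",sh.round(2),"turn",rv.round(1),"rows>=%.1f"%max(np.linalg.norm(sh)/4.17,np.linalg.norm(rv)/7.16))
        p=np.array(w[:3]); r=r2
def loc(pose,l):
    c,s=np.cos(pose[2]),np.sin(pose[2]); return (pose[0]+c*l[0]-s*l[1],pose[1]+s*l[0]+c*l[1])
E
python3 - <<'E'
from h import *
print(grip_point_offset)
C=loc((.6155,.0865,0),(0,.008)); T=loc((.3756,-.2577,.231),(-.017,.008))
plan((*C,.13,0),(*C,.034,0),(*C,.16,0),(.43,0,.16,0.1),(*T,.10,.231),(*T,.014,.231),(*T,.15,.231))
E
```

```text
0.0187
t 1.0 tcp [0.2485 0.5186 0.1972] phi 1.124 q1 0.98 q6 1.43 gap 0.085 F [ 0.9 -0.1  0.1]
 to [0.616 0.094 0.13  0.   ] shift [-51.42 -22.39   6.72] turn [ 0.  -0.  64.4] rows>=13.5
 to [0.616 0.094 0.034 0.   ] shift [0.  0.  9.6] turn [0. 0. 0.] rows>=2.3
 to [0.616 0.094 0.16  0.   ] shift [  0.    0.  -12.6] turn [0. 0. 0.] rows>=3.0
 to [0.43 0.   0.16 0.1 ] shift [ -9.45 -18.55   0.  ] turn [ 0.   0.  -5.7] rows>=5.0
 to [ 0.357 -0.254  0.1    0.231] shift [-24.53  -9.78   6.  ] turn [ 0.   0.  -7.5] rows>=6.5
 to [ 0.357 -0.254  0.014  0.231] shift [0.  0.  8.6] turn [0. 0. 0.] rows>=2.1
 to [ 0.357 -0.254  0.15   0.231] shift [  0.    0.  -13.6] turn [0. 0. 0.] rows>=3.3
```

>>> send_rows --series '[-4, -1.7, 0.5, 0, 0, 5, 0.5, -8, -3.4, 1, 0, 0, 10, 0.5, -12, -5.1, 1.5, 0, 0, 15, 0.5, -16, -6.8, 2, 0, 0, 20, 0.5, -20, -8.5, 2.5, 0, 0, 25, 0.5, -24, -10.2, 3, 0, 0, 30, 0.5, -28, -11.9, 3.5, 0, 0, 35, 0.5, -32, -13.6, 4, 0, 0, 40, 0.5, -36, -15.3, 4.5, 0, 0, 46, 0.5, -39.5, -17, 5, 0, 0, 52, 0.5]' --newtons 50

```text
clock: 1.83
tcp_pos: [0.5223, 0.2054, 0.1493]
orientation: [0.0, 0.629, 0.778, 0.0]
wrist_force: [1.1, 0.7, -0.0]
finger_gap: 0.0429
```

```bash
python3 - <<'E'
from h import *
C=loc((.6155,.0865,0),(0,.008))
plan((*C,.11,0),(*C,.032,0))
E
```

```text
t 1.8 tcp [0.5223 0.2054 0.1493] phi 0.211 q1 0.23 q6 1.59 gap 0.043 F [ 1.1  0.7 -0. ]
 to [0.616 0.094 0.11  0.   ] shift [-12.8    6.78   3.93] turn [ 0.1 -0.  12.1] rows>=3.6
 to [0.616 0.094 0.032 0.   ] shift [0.  0.  7.8] turn [0. 0. 0.] rows>=1.9
```

>>> send_rows --series '[-4, 2, 1, 0, 0, 4, 0.5, -8, 4, 2, 0, 0, 8, 0.5, -11.9, 5.3, 3.6, 0, 0, 12, 0.5, -11.9, 5.3, 3.6, 0, 0, 12, 0.5, -11.9, 5.3, 3.6, 0, 0, 12, 0.5, -11.9, 5.3, 3.6, 0, 0, 12, 0.5, -11.9, 5.3, 3.6, 0, 0, 12, 0.5]'

```text
clock: 2.42
tcp_pos: [0.5977, 0.1032, 0.1136]
orientation: [-0.0, 0.704, 0.71, 0.0]
wrist_force: [0.2, -0.6, 0.0]
finger_gap: 0.0427
```

```bash
python3 - <<'E'
from h import *
C=loc((.6155,.0865,0),(0,.008))
plan((*C,.032,0))
E
```

```text
t 2.4 tcp [0.5977 0.1032 0.1136] phi 0.008 q1 0.04 q6 1.60 gap 0.043 F [ 0.2 -0.6  0. ]
 to [0.616 0.094 0.032 0.   ] shift [-0.89  1.78  8.16] turn [-0.  -0.   0.5] rows>=2.0
```

>>> send_rows --series '[-0.9, 1.8, 2.5, 0, 0, 0.5, 0.5, -0.9, 1.8, 5, 0, 0, 0.5, 0.5, -0.9, 1.8, 7, 0, 0, 0.5, 0.5, -0.9, 1.8, 8.1, 0, 0, 0.5, 0.5, -0.9, 1.8, 8.1, 0, 0, 0.5, 0.5, -0.9, 1.8, 8.1, 0, 0, 0.5, 0.2, -0.9, 1.8, 8.1, 0, 0, 0.5, 0, -0.9, 1.8, 8.1, 0, 0, 0.5, 0, -0.9, 1.8, 8.1, 0, 0, 0.5, 0, -0.9, 1.8, 8.1, 0, 0, 0.5, 0]' --newtons 60

```text
clock: 3.25
tcp_pos: [0.6171, 0.0935, 0.0334]
orientation: [0.001, 0.708, 0.707, 0.001]
wrist_force: [0.1, 0.4, 0.5]
finger_gap: 0.0002
```

>>> send_rows --series '[0, 0, 0, 0, 0, 0, 0, 0, 0, -1, 0, 0, 0, 0, 0, 0, -4, 0, 0, 0, 0, 0, 0, -8, 0, 0, 0, 0, 0, 0, -11, 0, 0, 0, 0, 0, 0, -12, 0, 0, 0, 0, 0, 0, -12, 0, 0, 0, 0]'

```text
clock: 3.83
tcp_pos: [0.619, 0.0934, 0.1569]
orientation: [0.003, 0.708, 0.706, 0.003]
wrist_force: [0.5, -0.2, -0.0]
finger_gap: -0.0003
```

```bash
python3 - <<'E'
from h import *
T=loc((.3756,-.2577,.231),(-.017,.008))
cv2.imwrite("pics/s1.png",cv2.resize(read_camera("side")[100:350,200:420],None,fx=2.2,fy=2.2))
plan((.43,0,.15,.1),(*T,.09,.231),(*T,.014,.231))
E
```

```text
t 3.9 tcp [0.6176 0.0933 0.1541] phi -0.002 q1 0.02 q6 1.59 gap 0.000 F [-0.1  0.4 -1. ]
 to [0.43 0.   0.15 0.1 ] shift [ -9.37 -18.74   0.34] turn [ 0.2  0.  -5.8] rows>=5.0
 to [ 0.357 -0.254  0.09   0.231] shift [-24.53  -9.78   6.  ] turn [ 0.   0.  -7.5] rows>=6.5
 to [ 0.357 -0.254  0.014  0.231] shift [0.  0.  7.6] turn [0. 0. 0.] rows>=1.8
```

View pics/s1.png

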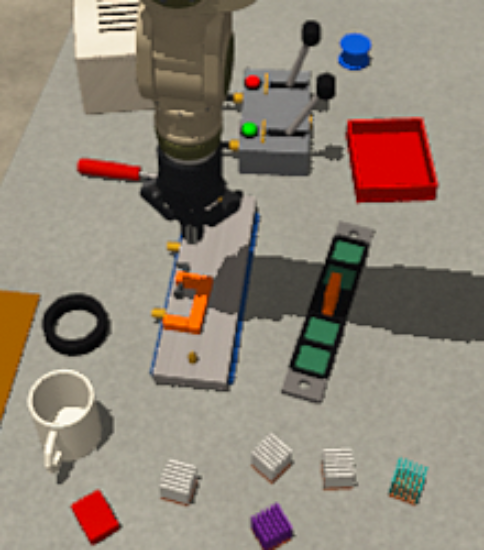

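```bash
python3 - <<'E'
from h import *
im=read_camera("side"); hsv=cv2.cvtColor(im,cv2.COLOR_BGR2HSV)
m=((hsv[...,0]>4)&(hsv[...,0]<17)&(hsv[...,1]>170)&(hsv[...,2]>100)).astype(np.uint8); m[:,:270]=0;m[:,310:]=0;m[:220]=0;m[256:]=0
for r in range(220,256):print(r,''.join('#' if v else '.' for v in m[r,268:304]))
print(ray("side",[[296.7,226.3],[293.3,249.2]],.048).round(4), proj("side",[[.6155-.009,.0865+.045,.048],[.6155-.009,.0865-.045,.048],[.6585,.0865-.045,.048],[.6585,.0865+.045,.048]]).round(1))
b=cv2.resize(im[215:260,260:310],None,fx=10,fy=10,interpolation=0);cv2.imwrite("pics/z.png",b)
n,l,st,ce=cv2.connectedComponentsWithStats(m);k=1+st[1:,4].argmax();M["c"]=M["clamp"]
for a in (0,):print(fit("clamp",{"side":l==k},(.615,.08,a),.03))
E
```

```text
220 ....................................
221 ....................................
222 ....................................
223 .............###....................
224 .............#######................
225 ............##############..........
226 ............################........
227 ............#################.......
228 ............##.##############.......
229 ............#...############........
230 ................############........
231 .....................#######........
232 .....................#######........
233 .....................######.........
234 ....................#######.........
235 ....................######..........
236 ....................######..........
237 ....................######..........
238 ....................######..........
239 ....................######..........
240 ...................######...........
241 ...................######...........
242 ...................######...........
243 ........####......#######...........
244 ......##################............
245 ......##################............
246 ......##################............
247 ......##################............
248 ......#################.............
249 .......################.............
250 .............##########.............
251 ...................####.............
252 ....................................
253 ....................................
254 ....................................
255 ....................................
[[0.604  0.0472 0.048 ]
 [0.5976 0.1319 0.048 ]] [[290.4 248.7]
 [296.3 224.7]
 [279.9 222.3]
 [273.4 246.1]]
(array([ 0.61592948,  0.08638634, -0.00596139]), np.float64(0.17195313002983015))
```

View pics/z.png

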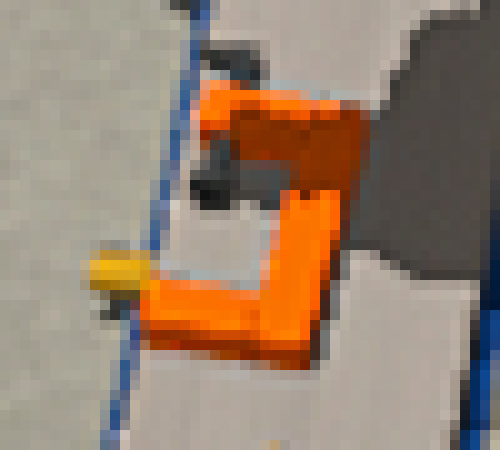

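```bash
python3 - <<'E'
from h import *
s=get_state();p=s["tcp_pos"];print(p,proj("side",p),proj("top",p))
im=read_camera("side");t=read_camera("top")
a=cv2.resize(im[150:250,240:340],None,fx=4,fy=4,interpolation=0);b=cv2.resize(t[130:230,240:340],None,fx=4,fy=4,interpolation=0)
for q,i,o in((proj("side",p)[0],a,(240,150)),(proj("top",p)[0],b,(240,130))):
    cv2.drawMarker(i,tuple(np.round((q-o+.5)*4).astype(int)),(255,0,255),0,10)
cv2.imwrite("pics/y.png",np.hstack([a,b]))
E
```

```text
[0.61626644 0.09331136 0.15204162] [[288.76677276 217.06258604]] [[291.34176966 177.21501155]]
```

View pics/y.png

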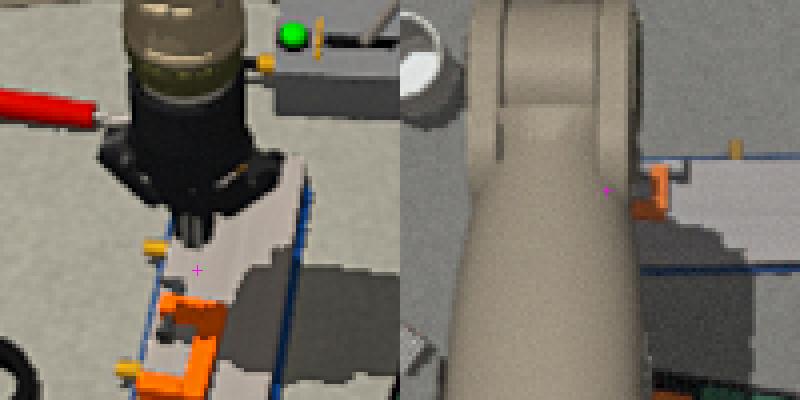

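```bash
python3 - <<'E'
from h import *
p=get_state()["tcp_pos"]
for dz in(0,.01,.015,.02,.025): print(dz,proj("side",p+[0,0,dz]))
C=(.616,.0945);plan((*C,.11,0))
E
```

```text
0 [[289.22191899 217.519959  ]]
0.01 [[289.11808981 215.39761083]]
0.015 [[289.06570957 214.32691842]]
0.02 [[289.01301517 213.24980433]]
0.025 [[288.96000377 212.16621063]]
t 4.0 tcp [0.615  0.0933 0.1501] phi -0.002 q1 0.02 q6 1.59 gap 0.000 F [-0.7  0.6 -0.2]
 to [0.616 0.094 0.11  0.   ] shift [0.12 0.11 4.01] turn [-0.2 -0.  -0.1] rows>=1.0
```

>>> send_rows --series '[0, 0.1, 3, 0, 0, 0, 0.5, 0, 0.1, 6, 0, 0, 0, 0.5, 0, 0.1, 9, 0, 0, 0, 0.5, 0, 0.1, 11, 0, 0, 0, 0.5, 0, 0.1, 11.6, 0, 0, 0, 0.5, 0, 0.1, 11.6, 0, 0, 0, 0.5, 0, 0.1, 11.6, 0, 0, 0, 0.5, 0, 0.1, 11.6, 0, 0, 0, 0.5, 0, 0.1, 11.6, 0, 0, 0, 0.5]'

```text
clock: 4.78
tcp_pos: [0.6188, 0.0934, 0.038]
orientation: [0.001, 0.708, 0.706, 0.001]
wrist_force: [0.1, -0.3, -0.2]
finger_gap: 0.0427
```

```bash
python3 - <<'E'
from h import *
for i in range(3):
    im=read_camera("side"); s=get_state(); print(s["clock"],s["tcp_pos"].round(4),s["wrist_force"].round(1))
p=s["tcp_pos"];q=proj("side",[p,p+[0,0,.02]]);print(q)
cv2.imwrite("pics/x.png",cv2.resize(im[180:260,250:330],None,fx=6,fy=6,interpolation=0))
E
```

```text
4.8333 [0.6187 0.0934 0.0379] [0.6 0.3 0.7]
4.8833 [0.6185 0.0934 0.0377] [-0.5 -0.1 -0.6]
4.9333 [0.6183 0.0934 0.0376] [-0.   0.2  0.3]
[[289.24179118 239.65988737]
 [289.04635819 235.90925832]]
```

View pics/x.png

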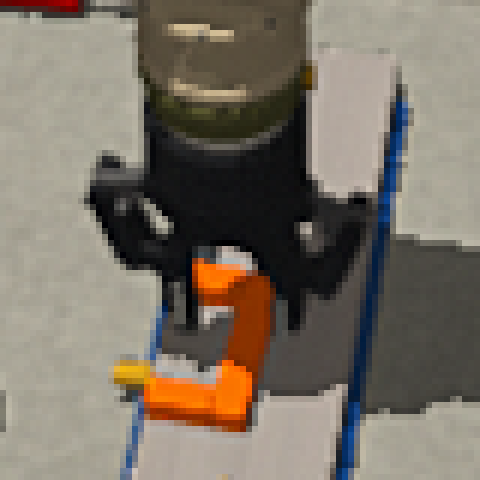

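>>> send_rows --series '[0, -0.1, 0.5, 0, 0, 0, 0.5, 0, -0.2, 0.8, 0, 0, 0, 0.5, 0, -0.2, 1, 0, 0, 0, 0.5, 0, -0.2, 1, 0, 0, 0, 0.5, 0, -0.2, 1, 0, 0, 0, 0.5]'

```text
clock: 5.35
tcp_pos: [0.615, 0.0934, 0.0258]
orientation: [-0.0, 0.708, 0.707, -0.0]
wrist_force: [-0.0, -0.3, -0.5]
finger_gap: 0.0427
```

>>> send_rows --series '[0, 0, 0.3, 0, 0, 0, 0.5, 0, 0, 0.6, 0, 0, 0, 0.5, 0, 0, 0.6, 0, 0, 0, 0.5, 0, 0, 0.6, 0, 0, 0, 0.5, 0, 0, 0.6, 0, 0, 0, 0.5]'

```text
clock: 5.77
tcp_pos: [0.6154, 0.0934, 0.0202]
orientation: [-0.0, 0.708, 0.706, 0.0]
wrist_force: [-0.2, -0.1, 0.3]
finger_gap: 0.0427
```

>>> send_rows --series '[0, 0, 0, 0, 0, 0, 0, 0, 0, 0, 0, 0, 0, 0, 0, 0, 0, 0, 0, 0, 0, 0, 0, 0, 0, 0, 0, 0, 0, 0, 0, 0, 0, 0, 0, 0, 0, 0, 0, 0, 0, 0]'

```text
clock: 6.27
tcp_pos: [0.6154, 0.0934, 0.0202]
orientation: [0.0, 0.708, 0.706, 0.0]
wrist_force: [-0.5, 0.1, 0.1]
finger_gap: -0.0004
```

>>> send_rows --series '[0, 0, 0.2, 0, 0, 0, 0, 0, 0, 0.3, 0, 0, 0, 0, 0, 0, 0.3, 0, 0, 0, 0, 0, 0, 0.3, 0, 0, 0, 0]'

```text
clock: 6.6
tcp_pos: [0.6152, 0.0934, 0.017]
orientation: [-0.0, 0.708, 0.706, -0.0]
wrist_force: [-0.3, -0.1, -0.2]
finger_gap: -0.0003
```

View pics/w.png

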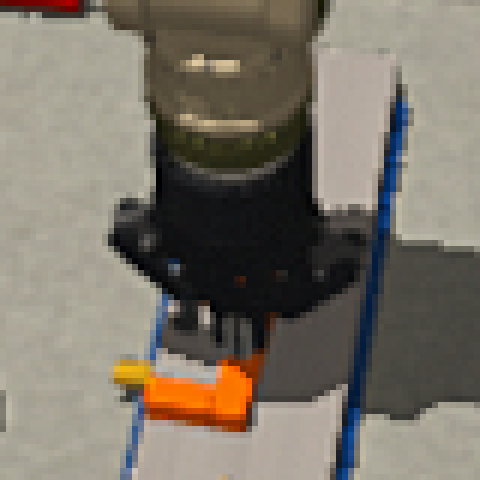

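>>> send_rows --series '[0, 0, 0.2, 0, 0, 0, 0, 0, 0, 0.3, 0, 0, 0, 0, 0, 0, 0.3, 0, 0, 0, 0, 0, 0, 0.3, 0, 0, 0, 0]'

```text
clock: 7.03
tcp_pos: [0.6153, 0.0934, 0.0141]
orientation: [-0.0, 0.708, 0.706, 0.0]
wrist_force: [0.0, -0.7, -0.7]
finger_gap: -0.0002
```

>>> send_rows --series '[0, 0, 0.1, 0, 0, 0, 0, 0, 0, 0.2, 0, 0, 0, 0, 0, 0, 0.2, 0, 0, 0, 0, 0, 0, 0.2, 0, 0, 0, 0]'

```text
clock: 7.37
tcp_pos: [0.6155, 0.0934, 0.014]
orientation: [0.0, 0.708, 0.706, 0.0]
wrist_force: [-4.8, 0.2, 10.4]
finger_gap: 0.0003
```

>>> send_rows --series '[0, 0, -1, 0, 0, 0, 0, 0, 0, -2, 0, 0, 0, 0.2, 0, 0, -2, 0, 0, 0, 0.5, 0, 0, -2, 0, 0, 0, 0.5, 0, 0, -2, 0, 0, 0, 0.5, 0, 0, -1, 0, 0, 0, 0.5, 0, 0, 0, 0, 0, 0, 0.5, 0, 0, 0, 0, 0, 0, 0.5, 0, 0, 0, 0, 0, 0, 0.5]'

```text
clock: 8.12
tcp_pos: [0.6137, 0.0933, 0.0102]
orientation: [-0.001, 0.708, 0.706, -0.001]
wrist_force: [-0.5, 0.2, 0.2]
finger_gap: 0.043
```

>>> send_rows --series '[0, 0, 0.3, 0, 0, 0, 0.5, 0, 0, 0.6, 0, 0, 0, 0.5, 0, 0, 0.9, 0, 0, 0, 0.5, 0, 0, 0.9, 0, 0, 0, 0.5, 0, 0, 0.9, 0, 0, 0, 0.5]'

```text
clock: 8.53
tcp_pos: [0.6152, 0.0934, 0.003]
orientation: [-0.0, 0.708, 0.706, -0.0]
wrist_force: [0.8, 0.1, -0.2]
finger_gap: 0.0427
```

>>> send_rows --series '[0, 0, 0, 0, 0, 0, 0.2, 0, 0, 0, 0, 0, 0, 0, 0, 0, 0, 0, 0, 0, 0, 0, 0, 0, 0, 0, 0, 0, 0, 0, 0, 0, 0, 0, 0, 0, 0, 0, 0, 0, 0, 0]'

```text
clock: 9.03
tcp_pos: [0.6158, 0.0934, 0.0037]
orientation: [0.0, 0.708, 0.706, 0.0]
wrist_force: [0.8, -0.1, 3.7]
finger_gap: 0.0163
```

>>> send_rows --series '[0, 0, -0.3, 0, 0, 0, 0, 0, 0, -1, 0, 0, 0, 0, 0, 0, -3, 0, 0, 0, 0, 0, 0, -6, 0, 0, 0, 0, 0, 0, -9, 0, 0, 0, 0, 0, 0, -11, 0, 0, 0, 0, 0, 0, -12, 0, 0, 0, 0, 0, 0, -12, 0, 0, 0, 0]' --newtons 90

```text
clock: 9.7
tcp_pos: [0.617, 0.0934, 0.126]
orientation: [0.002, 0.708, 0.706, 0.002]
wrist_force: [-0.7, 0.5, -1.5]
finger_gap: 0.0151
```

```bash
python3 - <<'E'
from h import *
T=loc((.3756,-.2577,.231),(-.017,.008))
im=read_camera("side"); top=read_camera("top")
plan((.43,0,.12,.1),(*T,.05,.231),(*T,-.016,.231),(*T,.12,.231))
p=get_state()["tcp_pos"]
a=im[150:270,230:350].copy()
a=cv2.resize(a,None,fx=4,fy=4,interpolation=0); q=(proj("side",p)[0]-[230,150]+.5)*4
cv2.drawMarker(a,tuple(np.round(q).astype(int)),(255,0,255),0,10)
cv2.imwrite("pics/v.png",a)
E
```

```text
t 9.8 tcp [0.6148 0.0934 0.1223] phi -0.002 q1 0.02 q6 1.59 gap 0.015 F [-0.  -0.2 -1.6]
 to [0.43 0.   0.12 0.1 ] shift [ -9.37 -18.47   0.25] turn [-0.1 -0.  -5.8] rows>=5.0
 to [ 0.357 -0.254  0.05   0.231] shift [-24.53  -9.78   7.  ] turn [ 0.   0.  -7.5] rows>=6.6
 to [ 0.357 -0.254 -0.016  0.231] shift [0.  0.  6.6] turn [0. 0. 0.] rows>=1.6
 to [ 0.357 -0.254  0.12   0.231] shift [  0.    0.  -13.6] turn [0. 0. 0.] rows>=3.3
```

View pics/v.png

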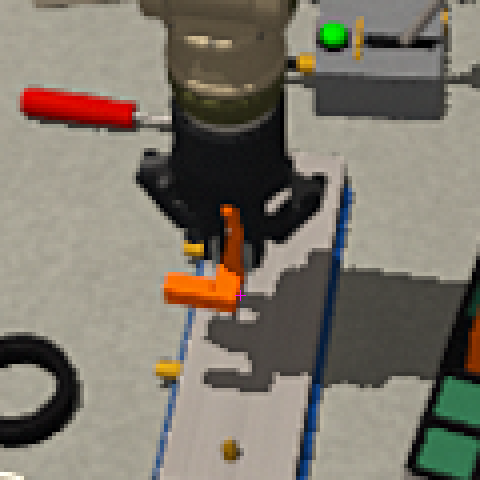

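>>> send_rows --series '[-2, -3.7, 0, 0, 0, -1, 0, -4, -7.4, 0, 0, 0, -2, 0, -6, -11.1, 0, 0, 0, -3, 0, -8, -14.8, 0, 0, 0, -5, 0, -9.4, -18.4, 0.2, 0, 0, -6, 0, -12, -19.5, 0.6, 0, 0, -7, 0, -15.5, -20.5, 1.2, 0, 0, -8, 0, -19, -21.5, 1.8, 0, 0, -9, 0, -22.5, -23, 2.4, 0, 0, -10, 0, -22.5, -23, 2.4, 0, 0, -10, 0]'

```text
clock: 10.63
tcp_pos: [0.3812, -0.1354, 0.0965]
orientation: [-0.002, 0.646, 0.763, -0.002]
wrist_force: [0.7, 0.2, -1.0]
finger_gap: 0.0151
```

```bash
python3 - <<'E'
from h import *
T=loc((.3756,-.2577,.231),(-.017,.008))
plan((*T,.05,.231),(*T,-.016,.231))
E
```

```text
t 10.6 tcp [ 0.3812 -0.1354  0.0965] phi 0.166 q1 -0.54 q6 0.87 gap 0.015 F [ 0.7  0.2 -1. ]
 to [ 0.357 -0.254  0.05   0.231] shift [-11.29  -4.29   4.67] turn [-0.3 -0.  -3.7] rows>=3.1
 to [ 0.357 -0.254 -0.016  0.231] shift [0.  0.  6.6] turn [0. 0. 0.] rows>=1.6
```

>>> send_rows --series '[-3.5, -1.5, 1, 0, 0, -1, 0, -7, -3, 2.5, 0, 0, -3, 0, -10.5, -4.2, 4, 0, 0, -4, 0, -11.3, -4.3, 5, 0, 0, -4, 0, -11.3, -4.3, 5, 0, 0, -4, 0, -11.3, -4.3, 5, 0, 0, -4, 0, -11.3, -4.3, 5, 0, 0, -4, 0]'

```text
clock: 11.22
tcp_pos: [0.3614, -0.2481, 0.0485]
orientation: [-0.001, 0.616, 0.788, 0.0]
wrist_force: [-0.2, -0.2, -1.3]
finger_gap: 0.0149
```

```bash
python3 - <<'E'
from h import *
T=loc((.3756,-.2577,.231),(-.017,.008))
im=read_camera("side"); top=read_camera("top")
plan((*T,-.016,.231))
p=get_state()["tcp_pos"]
a=cv2.resize(im[100:220,300:420],None,fx=4,fy=4,interpolation=0); q=(proj("side",p)[0]-[300,100]+.5)*4
cv2.drawMarker(a,tuple(np.round(q).astype(int)),(255,0,255),0,10)
b=cv2.resize(top[200:300,330:430],None,fx=4,fy=4.8,interpolation=0)
b=cv2.resize(top[190:310,330:430],None,fx=4,fy=4,interpolation=0);q=(proj("top",p)[0]-[330,190]+.5)*4
cv2.drawMarker(b,tuple(np.round(q).astype(int)),(255,0,255),0,10)
cv2.imwrite("pics/u.png",np.hstack([a,b])[:,:800])
E
```

```text
t 11.3 tcp [ 0.3622 -0.2485  0.0494] phi 0.245 q1 -0.78 q6 0.54 gap 0.016 F [ 0.3 -0.3 -1.3]
 to [ 0.357 -0.254 -0.016  0.231] shift [-0.4  -0.62  6.54] turn [ 0.  -0.   0.8] rows>=1.6
```

View pics/u.png

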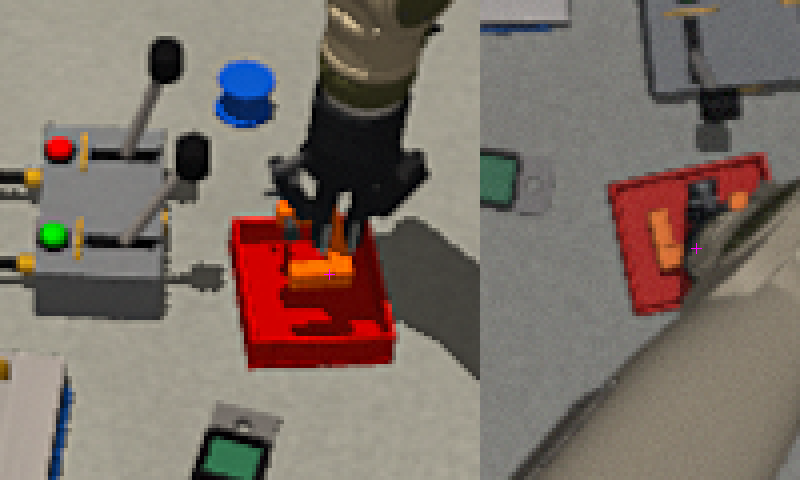

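>>> send_rows --series '[0.2, -0.3, 2, 0, 0, 0, 0, 0.2, -0.3, 4, 0, 0, 0, 0, 0.2, -0.3, 5.5, 0, 0, 0, 0, 0.2, -0.3, 6.3, 0, 0, 0, 0, 0.2, -0.3, 6.3, 0, 0, 0, 0, 0.2, -0.3, 6.3, 0, 0, 0, 0]'

```text
clock: 11.82
tcp_pos: [0.3589, -0.2481, -0.0134]
orientation: [-0.0, 0.616, 0.788, 0.0]
wrist_force: [-0.3, -0.4, -1.3]
finger_gap: 0.0152
```

>>> send_rows --series '[0, 0, 0, 0, 0, 0, 0.2, 0, 0, 0, 0, 0, 0, 0.4, 0, 0, 0, 0, 0, 0, 0.4, 0, 0, 0, 0, 0, 0, 0.4, 0, 0, -2, 0, 0, 0, 0.4, 0, 0, -5, 0, 0, 0, 0.4, 0, 0, -8, 0, 0, 0, 0.4, 0, 0, -11, 0, 0, 0, 0.4, 0, 0, -14, 0, 0, 0, 0.7, 0, 0, -14, 0, 0, 0, 0.7]'

```text
clock: 12.65
tcp_pos: [0.3615, -0.2516, 0.1322]
orientation: [0.005, 0.616, 0.787, -0.001]
wrist_force: [1.3, -0.3, 0.2]
finger_gap: 0.0573
```

```bash
python3 - <<'E'
from h import *
print(grip_point_offset)
for c in CI: read_camera(c)
for c,d in dets("clamp").items():
    for e in d: print(c,e["p"],e["box"],guess(c,e["pixels"],.02).round(3))
d=dets("carrier"); m={c:d[c][0]["pixels"] for c in d if d[c]}
print([ (c,d[c][0]["p"]) for c in m], fit("carrier",m,(.436,.035,-.146)))
plan((.437,.035,.09,-.146))
E
```

```text
0.0187
side 0.65 [366.7, 161.4, 20.7, 24.3] [ 0.379 -0.256 -1.328]
side 0.5 [326.9, 201.6, 42.7, 82.2] [0.436 0.045 1.424]
top 0.68 [441.3, 221.5, 18.5, 13.3] [ 0.457 -0.505 -1.548]
top 0.53 [369.0, 239.3, 29.3, 14.4] [ 0.378 -0.259 -1.352]
[('side', 0.63), ('top', 0.6)] (array([ 0.43600754,  0.03474207, -0.13523702]), np.float64(0.05795643624067848))
t 12.9 tcp [ 0.3578 -0.2479  0.1249] phi 0.242 q1 -0.79 q6 0.54 gap 0.060 F [-0.  -0.2 -0.3]
 to [ 0.437  0.035  0.09  -0.146] shift [25.56 14.48  3.53] turn [-0.1 -0.1 22.3] rows>=7.1
```

>>> send_rows --series '[3.6, 2, 0.5, 0, 0, 3, 0.5, 7.2, 4, 1, 0, 0, 6, 0.5, 10.8, 6, 1.5, 0, 0, 9, 0.5, 14.4, 8.1, 2, 0, 0, 12, 0.5, 18, 10.2, 2.5, 0, 0, 15, 0.5, 21.6, 12.3, 3, 0, 0, 18, 0.5, 24.5, 13.8, 3.5, 0, 0, 21, 0.5, 25.6, 14.5, 3.5, 0, 0, 22, 0.5, 25.6, 14.5, 3.5, 0, 0, 22, 0.5, 25.6, 14.5, 3.5, 0, 0, 22, 0.5]'

```text
clock: 13.78
tcp_pos: [0.437, 0.0353, 0.0901]
orientation: [-0.001, 0.754, 0.656, -0.001]
wrist_force: [-0.4, -0.0, -0.1]
finger_gap: 0.0427
```

```bash
python3 - <<'E'
from h import *
plan((.4362,.0346,-.006,-.143))
E
```

```text
t 13.8 tcp [0.437  0.0353 0.0901] phi -0.139 q1 -0.10 q6 1.61 gap 0.043 F [-0.4 -0.  -0.1]
 to [ 0.436  0.035 -0.006 -0.143] shift [-0.07 -0.05  9.61] turn [-0.1  0.   0.3] rows>=2.3
```

>>> send_rows --series '[-0.1, -0.1, 3, 0, 0, 0.3, 0.5, -0.1, -0.1, 6, 0, 0, 0.3, 0.5, -0.1, -0.1, 7.5, 0, 0, 0.3, 0.5, -0.1, -0.1, 8.8, 0, 0, 0.3, 0.5, -0.1, -0.1, 9.6, 0, 0, 0.3, 0.5, -0.1, -0.1, 9.6, 0, 0, 0.3, 0.5, -0.1, -0.1, 9.6, 0, 0, 0.3, 0.5]' --newtons 100

```text
clock: 14.37
tcp_pos: [0.4364, 0.033, -0.0049]
orientation: [-0.0, 0.757, 0.653, -0.0]
wrist_force: [0.5, -0.3, 0.1]
finger_gap: 0.0427
```

>>> send_rows --series '[0, 0, 0, 0, 0, 0, 0.2, 0, 0, 0, 0, 0, 0, 0, 0, 0, 0, 0, 0, 0, 0, 0, 0, 0, 0, 0, 0, 0, 0, 0, 0, 0, 0, 0, 0, 0, 0, 0, 0, 0, 0, 0]'

```text
clock: 14.87
tcp_pos: [0.4374, 0.0335, -0.0038]
orientation: [0.001, 0.757, 0.653, 0.0]
wrist_force: [-1.3, -1.0, 7.0]
finger_gap: 0.0127
```

>>> send_rows --series '[0, 0, -0.3, 0, 0, 0, 0, 0, 0, -1, 0, 0, 0, 0, 0, 0, -2.5, 0, 0, 0, 0, 0, 0, -5, 0, 0, 0, 0, 0, 0, -7, 0, 0, 0, 0, 0, 0, -8, 0, 0, 0, 0, 0, 0, -8, 0, 0, 0, 0, 0, 0, -8, 0, 0, 0, 0]'

```text
clock: 15.53
tcp_pos: [0.4371, 0.0338, 0.0756]
orientation: [0.0, 0.757, 0.653, 0.0]
wrist_force: [0.1, -0.5, -4.2]
finger_gap: 0.0128
```

```bash
python3 - <<'E'
from h import *
plan((.6143,.0375,.077,.05))
E
```

```text
t 15.5 tcp [0.4371 0.0338 0.0756] phi -0.146 q1 -0.11 q6 1.61 gap 0.013 F [ 0.1 -0.5 -4.2]
 to [0.614 0.038 0.077 0.05 ] shift [ 2.95 17.48 -0.12] turn [  0.1  -0.  -11.3] rows>=4.3
```

>>> send_rows --series '[0.4, 2.5, -0.1, 0, 0, -1.6, 0, 0.9, 5, -0.1, 0, 0, -3.2, 0, 1.3, 7.5, -0.1, 0, 0, -4.8, 0, 1.7, 10, -0.1, 0, 0, -6.4, 0, 2.1, 12.5, -0.1, 0, 0, -8, 0, 2.5, 15, -0.1, 0, 0, -9.7, 0, 2.9, 16.8, -0.1, 0, 0, -11.3, 0, 2.9, 17.5, -0.1, 0, 0, -11.3, 0, 2.9, 17.5, -0.1, 0, 0, -11.3, 0, 2.9, 17.5, -0.1, 0, 0, -11.3, 0]'

```text
clock: 16.37
tcp_pos: [0.6123, 0.037, 0.0745]
orientation: [-0.002, 0.689, 0.725, -0.001]
wrist_force: [-1.2, -0.1, -4.2]
finger_gap: 0.0125
```

```bash
python3 - <<'E'
from h import *
im=read_camera("side");t=read_camera("top"); s=get_state()
plan((.6143,.0375,.077,.05))
P=lambda l,z:[*loc((.6143,.0375,.05),(0,l)),z]
# predicted hole centres if carrier is centred on the tcp, at tab height; and peg tips
zc=s["tcp_pos"][2]+.0045
y=Rq(s["orientation"]).apply([0,1,0]); a=np.arctan2(y[1],y[0]); a=(a+np.pi/2)%np.pi-np.pi/2
b=cv2.resize(im[160:300,240:350],None,fx=4,fy=4,interpolation=0)
for l in(-.137,.137):
    h=[*loc((s["tcp_pos"][0],s["tcp_pos"][1],a),(0,l)),zc+.010]
    q=(proj("side",h)[0]-[240,160]+.5)*4; cv2.drawMarker(b,tuple(np.round(q).astype(int)),(255,0,255),0,8)
    print("hole px",proj("side",h)[0].round(1))
d=dets("carrier")
for c in d:
    for e in d[c]: print(c,e["p"],e["box"])
m={c:d[c][0]["pixels"] for c in d if d[c]}
if "side" in m:
    # visible part only: compare tab ends
    ys,xs=np.nonzero(m["side"]);
    for e in(ys.argmin(),ys.argmax()): print(xs[e],ys[e])
cv2.imwrite("pics/t.png",b)
E
```

```text
t 16.5 tcp [0.6121 0.037  0.0753] phi 0.050 q1 -0.07 q6 1.45 gap 0.012 F [ 0.   0.2 -3. ]
 to [0.614 0.038 0.077 0.05 ] shift [ 0.04  0.22 -0.17] turn [-0.2 -0.   0. ] rows>=0.1
hole px [300.8 181.9]
hole px [287.4 252.9]
side 0.56 [279.3, 196.4, 26.9, 64.9]
top 0.94 [266.3, 171.4, 84.3, 16.6]
top 0.46 [204.4, 157.3, 17.4, 14.7]
293 198
291 261
```

View pics/t.png

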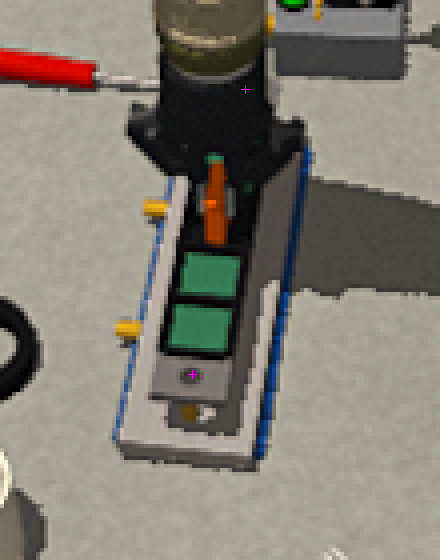

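>>> send_rows --series '[0, 0.2, 0.7, 0, 0, 0, 0, 0, 0.2, 1.4, 0, 0, 0, 0, 0, 0.2, 2, 0, 0, 0, 0, 0, 0.2, 2.3, 0, 0, 0, 0, 0, 0.2, 2.3, 0, 0, 0, 0, 0, 0.2, 2.3, 0, 0, 0, 0]'

```text
clock: 17.07
tcp_pos: [0.6157, 0.0371, 0.0527]
orientation: [-0.0, 0.689, 0.725, -0.0]
wrist_force: [-0.5, -0.6, -3.7]
finger_gap: 0.0126
```

```bash
python3 - <<'E'
from h import *
im=read_camera("side"); s=get_state(); plan((.6143,.0375,.026,.05))
b=cv2.resize(im[225:285,265:325],None,fx=8,fy=8,interpolation=0)
cv2.imwrite("pics/r.png",b)
E
```

```text
t 17.1 tcp [0.6161 0.037  0.0531] phi 0.051 q1 -0.07 q6 1.45 gap 0.013 F [ 0.4  0.3 -4.6]
 to [0.614 0.038 0.026 0.05 ] shift [ 0.06 -0.17  2.71] turn [-0. -0.  0.] rows>=0.7
```

View pics/r.png

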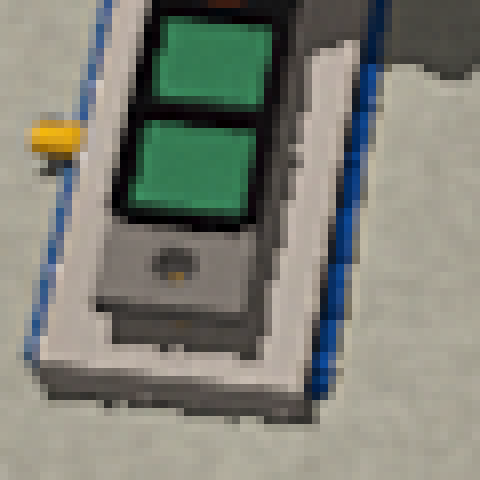

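>>> send_rows --series '[0, -0.1, 0.3, 0, 0, 0, 0, 0, -0.1, 0.6, 0, 0, 0, 0, 0, -0.1, 0.9, 0, 0, 0, 0, 0, -0.1, 1.2, 0, 0, 0, 0, 0, -0.1, 1.2, 0, 0, 0, 0, 0, -0.1, 1.2, 0, 0, 0, 0]'

```text
clock: 17.62
tcp_pos: [0.6148, 0.037, 0.0408]
orientation: [-0.0, 0.689, 0.725, -0.0]
wrist_force: [0.8, -0.2, -3.0]
finger_gap: 0.0123
```

```bash
python3 - <<'E'
from h import *
plan((.6143,.0375,.026,.05))
E
```

```text
t 17.6 tcp [0.6148 0.037  0.0408] phi 0.051 q1 -0.07 q6 1.45 gap 0.012 F [ 0.8 -0.2 -3. ]
 to [0.614 0.038 0.026 0.05 ] shift [ 0.06 -0.05  1.48] turn [-0. -0.  0.] rows>=0.4
```

>>> send_rows --series '[0, 0, 0.3, 0, 0, 0, 0, 0, 0, 0.6, 0, 0, 0, 0, 0, 0, 0.8, 0, 0, 0, 0, 0, 0, 0.8, 0, 0, 0, 0]'

```text
clock: 17.95
tcp_pos: [0.6148, 0.0362, 0.0327]
orientation: [0.0, 0.689, 0.725, -0.001]
wrist_force: [-1.8, -3.8, -3.4]
finger_gap: 0.0126
```

>>> send_rows --series '[0, 0, 0.3, 0, 0, 0, 0, 0, 0, 0.5, 0, 0, 0, 0, 0, 0, 0.6, 0, 0, 0, 0, 0, 0, 0.6, 0, 0, 0, 0, 0, 0, 0.6, 0, 0, 0, 0]'

```text
clock: 18.37
tcp_pos: [0.615, 0.0362, 0.027]
orientation: [0.0, 0.689, 0.725, -0.001]
wrist_force: [-0.9, -5.5, -2.0]
finger_gap: 0.0125
```

>>> send_rows --series '[0, 0, 0.2, 0, 0, 0, 0, 0, 0, 0.3, 0, 0, 0, 0, 0, 0, 0.3, 0, 0, 0, 0, 0, 0, 0.3, 0, 0, 0, 0]'

```text
clock: 18.7
tcp_pos: [0.6149, 0.0359, 0.0262]
orientation: [0.001, 0.689, 0.724, -0.0]
wrist_force: [-6.5, -6.8, 10.7]
finger_gap: 0.0126
```

>>> send_rows --series '[0, 0, 0, 0, 0, 0, 0.2, 0, 0, 0, 0, 0, 0, 0.5, 0, 0, 0, 0, 0, 0, 0.5, 0, 0, 0, 0, 0, 0, 0.5, 0, 0, -2, 0, 0, 0, 0.5, 0, 0, -5, 0, 0, 0, 0.5, 0, 0, -8, 0, 0, 0, 0.7, 0, 0, -10, 0, 0, 0, 0.7, 0, 0, -10, 0, 0, 0, 0.7]'

```text
clock: 19.45
tcp_pos: [0.6186, 0.0373, 0.1295]
orientation: [0.003, 0.689, 0.725, 0.003]
wrist_force: [0.2, -0.3, 0.2]
finger_gap: 0.0599
```

```bash
python3 - <<'E'
from h import *
plan((.46,.2,.13,.97))
E
```

```text
t 19.4 tcp [0.6186 0.0373 0.1295] phi 0.051 q1 -0.07 q6 1.45 gap 0.060 F [ 0.2 -0.3  0.2]
 to [0.46 0.2  0.13 0.97] shift [ 17.06 -15.01  -0.18] turn [  0.5   0.3 -52.6] rows>=7.4
```

>>> send_rows --series '[2, -2, 0, 0, 0, -5, 0.7, 4, -4, 0, 0, 0, -11, 0.7, 6, -6, 0, 0, 0, -17, 0.7, 8, -8, 0, 0, 0, -23, 0.7, 10, -10, 0, 0, 0, -29, 0.7, 12.5, -12, 0, 0, 0, -35, 0.7, 15, -14, 0, 0, 0, -41, 0.7, 17, -15, 0, 0, 0, -47, 0.7, 17, -15, 0, 0, 0, -52, 0.7, 17, -15, 0, 0, 0, -52, 0.7]'

```text
clock: 20.28
tcp_pos: [0.4555, 0.2005, 0.1237]
orientation: [-0.0, 0.299, 0.954, 0.0]
wrist_force: [-0.1, 0.6, 0.4]
finger_gap: 0.0597
```

```bash
cat >> h.py <<'E'
def sinks():
    im={c:read_camera(c) for c in CI}; d=dets("sink0"); out=[]
    for e in d["side"]:
        if e["box"][2]>30: continue
        g=guess("side",e["pixels"],.025)
        m={"side":e["pixels"]}
        for t in d["top"]:
            if np.hypot(*(guess("top",t["pixels"],.025)-g)[:2])<.02: m["top"]=t["pixels"]
        x,v=fit("sink",m,(g[0],g[1],g[2]),0); s=cv2.cvtColor(im["side"],cv2.COLOR_BGR2HSV)[e["pixels"]].mean(0)
        print("sink",x[:2].round(4),"yaw",round((x[2]+np.pi/4)%(np.pi/2)-np.pi/4,3),"cost %.2f p %.2f hsv"%(v,e["p"]),s.round(),len(m))
E
python3 - <<'E'
from h import *
sinks(); im=read_camera("side"); cv2.imwrite("pics/q.png",cv2.resize(im[90:370,220:420],None,fx=2.1,fy=2.1,interpolation=2))
plan((.48,.29,.06,.97),(.48,.29,-.014,.97))
E
```

```text
sink [0.3966 0.29  ] yaw 0.155 cost 0.08 p 0.76 hsv [ 20.  34. 157.] 1
sink [0.5907 0.3438] yaw -0.055 cost 0.18 p 0.75 hsv [ 20.  32. 156.] 2
sink [0.467  0.3803] yaw 0.69 cost 0.07 p 0.63 hsv [132. 168. 104.] 1
sink [0.3088 0.2914] yaw -0.202 cost 0.09 p 0.62 hsv [ 58. 131. 125.] 1
sink [0.4804 0.289 ] yaw -0.569 cost 0.11 p 0.54 hsv [ 19.  34. 155.] 1
t 20.5 tcp [0.4571 0.1987 0.1239] phi 0.956 q1 0.25 q6 0.86 gap 0.060 F [ 0.1 -1.1 -0. ]
 to [0.48 0.29 0.06 0.97] shift [3.4  8.78 6.39] turn [-0.  -0.  -0.8] rows>=2.7
 to [ 0.48   0.29  -0.014  0.97 ] shift [0.  0.  7.4] turn [0. 0. 0.] rows>=1.8
```

View pics/q.png

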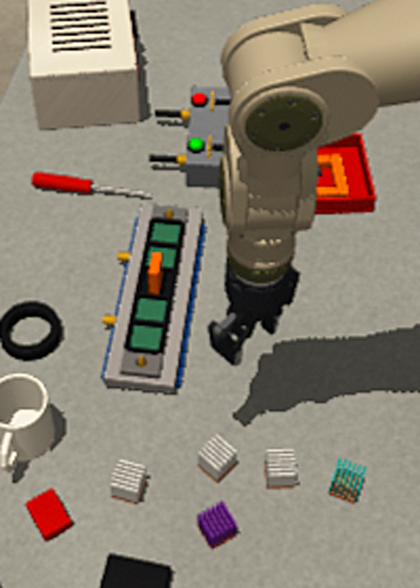

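>>> send_rows --series '[1.2, 3, 2, 0, 0, -1, 0.7, 2.4, 6, 4, 0, 0, -1, 0.7, 3.3, 8.7, 6, 0, 0, -1, 0.7, 3.3, 8.7, 6.4, 0, 0, -1, 0.7, 3.3, 8.7, 6.4, 0, 0, -1, 0.7, 3.3, 8.7, 6.4, 0, 0, -1, 0.7]' --newtons 60

```text
clock: 21.03
tcp_pos: [0.4794, 0.2885, 0.0597]
orientation: [-0.001, 0.294, 0.956, -0.001]
wrist_force: [-0.5, 0.4, 0.6]
finger_gap: 0.0596
```

```bash
python3 - <<'E'
from h import *
plan((.4804,.289,-.014,.99))
E
```

```text
t 21.0 tcp [0.4794 0.2885 0.0597] phi 0.975 q1 0.40 q6 0.99 gap 0.060 F [-0.5  0.4  0.6]
 to [ 0.48   0.289 -0.014  0.99 ] shift [-0.06  0.11  7.37] turn [-0.1 -0.  -0.9] rows>=1.8
```

>>> send_rows --series '[0, 0.1, 2.5, 0, 0, -1, 0.7, 0, 0.1, 5, 0, 0, -1, 0.7, 0, 0.1, 6.5, 0, 0, -1, 0.7, 0, 0.1, 7.3, 0, 0, -1, 0.7, 0, 0.1, 7.3, 0, 0, -1, 0.7, 0, 0.1, 7.3, 0, 0, -1, 0.3, 0, 0.1, 7.3, 0, 0, -1, 0, 0, 0.1, 7.3, 0, 0, -1, 0, 0, 0.1, 7.3, 0, 0, -1, 0, 0, 0.1, 7.3, 0, 0, -1, 0]'

```text
clock: 21.87
tcp_pos: [0.482, 0.2906, -0.0108]
orientation: [0.002, 0.285, 0.959, 0.001]
wrist_force: [0.7, -1.4, 7.3]
finger_gap: 0.0346
```

>>> send_rows --series '[0, 0, 0, 0, 0, 0, 0, 0, 0, -1, 0, 0, 0, 0, 0, 0, -3.5, 0, 0, 0, 0, 0, 0, -7, 0, 0, 0, 0, 0, 0, -10, 0, 0, 0, 0, 0, 0, -11.5, 0, 0, 0, 0, 0, 0, -11.5, 0, 0, 0, 0]'

```text
clock: 22.45
tcp_pos: [0.4831, 0.2915, 0.1075]
orientation: [0.003, 0.285, 0.959, 0.003]
wrist_force: [1.2, -0.4, -0.9]
finger_gap: 0.0348
```

```bash
python3 - <<'E'
from h import *
dk=(.6143,.0365,.05)
for l in(.097,.049,-.049): print(np.round(loc(dk,(0,l)),4))
plan((*loc(dk,(0,.049)),.09,.05))
E
```

```text
[0.6095 0.1334]
[0.6119 0.0854]
[ 0.6167 -0.0124]
t 22.4 tcp [0.4831 0.2915 0.1075] phi 0.993 q1 0.40 q6 0.98 gap 0.035 F [ 1.2 -0.4 -0.9]
 to [0.612 0.085 0.09  0.05 ] shift [-22.03 -10.25   1.78] turn [ 0.5  0.  54.1] rows>=7.5
```

>>> send_rows --series '[-2.5, -1, 0, 0, 0, 6, 0, -5, -2, 0, 0, 0, 12, 0, -7.5, -3.2, 0, 0, 0, 18, 0, -10, -4.4, 0, 0, 0, 24, 0, -12.5, -5.6, 0, 0, 0, 30, 0, -15, -6.8, 0, 0, 0, 36, 0, -17.5, -8, 0, 0, 0, 42, 0, -20, -9.3, 0, 0, 0, 48, 0, -22, -10.2, 1, 0, 0, 54, 0, -22, -10.2, 1, 0, 0, 54, 0]'

```text
clock: 23.28
tcp_pos: [0.6099, 0.0807, 0.0899]
orientation: [-0.0, 0.692, 0.722, -0.001]
wrist_force: [-0.0, -0.2, -1.2]
finger_gap: 0.0345
```

```bash
cat >> h.py <<'E'
CA=(.6147,.0368,.05)
PK={i:loc(CA,(0,l)) for i,l in enumerate((-.097,-.049,.049,.097))}
E
python3 - <<'E'
from h import *
plan((*PK[2],.07,.05))
E
```

```text
t 23.3 tcp [0.6099 0.0807 0.0899] phi 0.042 q1 0.00 q6 1.53 gap 0.034 F [-0.  -0.2 -1.2]
 to [0.612 0.086 0.07  0.05 ] shift [0.49 0.26 1.99] turn [-0.1  0.1 -0.4] rows>=0.5
```

>>> send_rows --series '[0.3, 0.1, 1, 0, 0, 0, 0, 0.3, 0.1, 2, 0, 0, 0, 0, 0.3, 0.1, 3, 0, 0, 0, 0, 0.3, 0.1, 3, 0, 0, 0, 0, 0.3, 0.1, 3, 0, 0, 0, 0, 0.3, 0.1, 3, 0, 0, 0, 0]'

```text
clock: 23.78
tcp_pos: [0.6094, 0.0884, 0.0622]
orientation: [-0.0, 0.688, 0.725, -0.0]
wrist_force: [-0.5, -0.4, -1.4]
finger_gap: 0.0345
```

```bash
python3 - <<'E'
from h import *
plan((*PK[2],.030,.05))
E
```

```text
t 23.8 tcp [0.6094 0.0884 0.0622] phi 0.052 q1 0.01 q6 1.53 gap 0.035 F [-0.5 -0.4 -1.4]
 to [0.612 0.086 0.03  0.05 ] shift [-0.28  0.27  3.22] turn [-0.  -0.   0.1] rows>=0.8
```

>>> send_rows --series '[-0.2, 0.2, 0.5, 0, 0, 0, 0, -0.2, 0.2, 1, 0, 0, 0, 0, -0.2, 0.2, 1, 0, 0, 0, 0, -0.2, 0.2, 1, 0, 0, 0, 0, -0.2, 0.2, 1, 0, 0, 0, 0, -0.2, 0.2, 1, 0, 0, 0, 0]'

```text
clock: 24.28
tcp_pos: [0.612, 0.0856, 0.0524]
orientation: [0.0, 0.689, 0.725, 0.0]
wrist_force: [-0.0, 0.1, -0.4]
finger_gap: 0.0344
```

```bash
python3 - <<'E'
from h import *
plan((*PK[2],.030,.05))
E
```

```text
t 24.3 tcp [0.612  0.0856 0.0524] phi 0.051 q1 0.01 q6 1.53 gap 0.034 F [-0.   0.1 -0.4]
 to [0.612 0.086 0.03  0.05 ] shift [0.01 0.03 2.24] turn [ 0. -0.  0.] rows>=0.5
```

>>> send_rows --series '[0, 0, 0.6, 0, 0, 0, 0, 0, 0, 1.2, 0, 0, 0, 0, 0, 0, 1.8, 0, 0, 0, 0, 0, 0, 2.2, 0, 0, 0, 0, 0, 0, 2.2, 0, 0, 0, 0, 0, 0, 2.2, 0, 0, 0, 0]'

```text
clock: 24.78
tcp_pos: [0.6113, 0.0857, 0.0296]
orientation: [-0.0, 0.689, 0.725, -0.0]
wrist_force: [0.0, -0.0, -0.3]
finger_gap: 0.0349
```

>>> send_rows --series '[0, 0, 0.2, 0, 0, 0, 0, 0, 0, 0.2, 0, 0, 0, 0, 0, 0, 0.2, 0, 0, 0, 0]'

```text
clock: 25.03
tcp_pos: [0.612, 0.0857, 0.0283]
orientation: [0.0, 0.689, 0.725, 0.0]
wrist_force: [0.3, -0.5, -0.8]
finger_gap: 0.0346
```

>>> send_rows --series '[0, 0, 0, 0, 0, 0, 0.5, 0, 0, 0, 0, 0, 0, 0.6, 0, 0, 0, 0, 0, 0, 0.6, 0, 0, 0, 0, 0, 0, 0.6, 0, 0, -2, 0, 0, 0, 0.6, 0, 0, -5, 0, 0, 0, 0.7, 0, 0, -8, 0, 0, 0, 0.7, 0, 0, -8.5, 0, 0, 0, 0.7, 0, 0, -8.5, 0, 0, 0, 0.7]'

```text
clock: 25.78
tcp_pos: [0.6142, 0.0857, 0.1164]
orientation: [0.002, 0.689, 0.725, 0.002]
wrist_force: [-0.3, 0.6, -0.3]
finger_gap: 0.06
```

```bash
python3 - <<'E'
from h import *
sinks()
d=dets("mug")
for c in d:
    for e in d[c]: print("mug",c,e["p"],e["box"],guess(c,e["pixels"],.09).round(3))
plan((.5905,.3436,.09,1.48))
E
```

```text
sink [0.4668 0.3809] yaw 0.701 cost 0.20 p 0.80 hsv [139. 178. 105.] 2
sink [0.5895 0.3422] yaw -0.131 cost 0.08 p 0.70 hsv [ 19.  35. 160.] 1
sink [0.3089 0.2922] yaw -0.182 cost 0.15 p 0.61 hsv [ 57. 133. 128.] 1
sink [0.6186 0.0581] yaw -0.002 cost 0.11 p 0.54 hsv [ 18.  52. 125.] 1
sink [0.3985 0.2909] yaw 0.232 cost 0.14 p 0.47 hsv [ 19.  35. 162.] 2
sink [0.6133 0.1217] yaw -0.406 cost 0.70 p 0.43 hsv [ 58. 111.  79.] 1
mug side 0.9 [212.9, 268.3, 34.3, 47.3] [ 0.733  0.312 -1.052]
mug top 0.83 [219.9, 131.6, 37.6, 28.1] [0.743 0.29  1.006]
t 26.1 tcp [0.6107 0.0857 0.1115] phi 0.051 q1 0.01 q6 1.53 gap 0.059 F [-0.1  0.4  0.9]
 to [0.59  0.344 0.09  1.48 ] shift [25.86 -0.71  2.16] turn [ -0.1  -0.1 -81.9] rows>=11.4
```

>>> send_rows --series '[4, -0.1, 0, 0, 0, 1, 0.7, 8, -0.3, 0, 0, 0, 2, 0.7, 12, -0.4, 0, 0, 0, 4, 0.7, 16, -0.5, 0, 0, 0, 6, 0.7, 20, -0.6, 1, 0, 0, 8, 0.7, 23.5, -0.7, 2, 0, 0, 10, 0.7, 25.7, -0.8, 3, 0, 0, 10, 0.7, 25.7, -0.8, 4, 0, 0, 10, 0.7, 25.7, -0.8, 4, 0, 0, 10, 0.7, 25.7, -0.8, 4, 0, 0, 10, 0.7]'

```text
clock: 26.92
tcp_pos: [0.5897, 0.341, 0.0715]
orientation: [-0.0, 0.749, 0.662, -0.002]
wrist_force: [-0.2, 0.2, -0.4]
finger_gap: 0.0597
```

```bash
python3 - <<'E'
from h import *
plan((.590,.343,-.014,-.12))
E
```

```text
t 26.9 tcp [0.5897 0.341  0.0715] phi -0.124 q1 0.41 q6 2.10 gap 0.060 F [-0.2  0.2 -0.4]
 to [ 0.59   0.343 -0.014 -0.12 ] shift [0.22 0.03 8.55] turn [-0.2  0.1 -0.2] rows>=2.1
```

>>> send_rows --series '[0.1, 0, 3, 0, 0, 0, 0.7, 0.1, 0, 5.5, 0, 0, 0, 0.7, 0.1, 0, 7.5, 0, 0, 0, 0.7, 0.1, 0, 8.5, 0, 0, 0, 0.7, 0.1, 0, 8.5, 0, 0, 0, 0.7, 0.1, 0, 8.5, 0, 0, 0, 0.3, 0.1, 0, 8.5, 0, 0, 0, 0, 0.1, 0, 8.5, 0, 0, 0, 0, 0.1, 0, 8.5, 0, 0, 0, 0, 0.1, 0, 8.5, 0, 0, 0, 0]'

```text
clock: 27.75
tcp_pos: [0.5927, 0.3434, -0.0095]
orientation: [0.001, 0.75, 0.662, 0.002]
wrist_force: [0.5, -1.7, 6.4]
finger_gap: 0.0343
```

>>> send_rows --series '[0, 0, 0, 0, 0, 0, 0, 0, 0, -1, 0, 0, 0, 0, 0, 0, -3.5, 0, 0, 0, 0, 0, 0, -7, 0, 0, 0, 0, 0, 0, -10, 0, 0, 0, 0, 0, 0, -11, 0, 0, 0, 0, 0, 0, -11, 0, 0, 0, 0]'

```text
clock: 28.33
tcp_pos: [0.5933, 0.3442, 0.1028]
orientation: [0.001, 0.749, 0.662, 0.004]
wrist_force: [-0.1, 0.2, -0.4]
finger_gap: 0.0343
```

```bash
python3 - <<'E'
from h import *
plan((*PK[3],.08,.05))
E
```

```text
t 28.3 tcp [0.5933 0.3442 0.1028] phi -0.124 q1 0.41 q6 2.10 gap 0.034 F [-0.1  0.2 -0.4]
 to [0.61  0.134 0.08  0.05 ] shift [-20.69   4.23   2.23] turn [  0.4  -0.2 -10. ] rows>=5.1
```

>>> send_rows --series '[-3, 0.6, 0, 0, 0, -1, 0, -6, 1.2, 0, 0, 0, -3, 0, -9, 1.8, 0, 0, 0, -5, 0, -12, 2.4, 0, 0, 0, -7, 0, -15, 3, 0.5, 0, 0, -9, 0, -18, 3.7, 1, 0, 0, -10, 0, -20.7, 4.2, 2, 0, 0, -10, 0, -20.7, 4.2, 3, 0, 0, -10, 0, -20.7, 4.2, 3, 0, 0, -10, 0, -20.7, 4.2, 3, 0, 0, -10, 0]'

```text
clock: 29.17
tcp_pos: [0.6053, 0.1324, 0.0662]
orientation: [-0.002, 0.689, 0.725, -0.001]
wrist_force: [-0.2, -0.0, -0.9]
finger_gap: 0.0341
```

>>> send_rows --series '[0, 0, 0.5, 0, 0, 0, 0, 0, 0, 1, 0, 0, 0, 0, 0, 0, 1, 0, 0, 0, 0, 0, 0, 1, 0, 0, 0, 0, 0, 0, 1, 0, 0, 0, 0]'

```text
clock: 29.58
tcp_pos: [0.6071, 0.133, 0.0584]
orientation: [0.0, 0.689, 0.725, 0.0]
wrist_force: [-0.3, -0.5, -0.7]
finger_gap: 0.0342
```

```bash
python3 - <<'E'
from h import *
plan((*PK[3],.030,.05))
E
```

```text
t 29.6 tcp [0.6071 0.133  0.0584] phi 0.052 q1 0.09 q6 1.61 gap 0.034 F [-0.3 -0.5 -0.7]
 to [0.61  0.134 0.03  0.05 ] shift [0.05 0.28 2.84] turn [ 0.  -0.   0.1] rows>=0.7
```

>>> send_rows --series '[0.05, 0.2, 0.3, 0, 0, 0, 0, 0.05, 0.2, 0.6, 0, 0, 0, 0, 0.05, 0.2, 0.6, 0, 0, 0, 0, 0.05, 0.2, 0.6, 0, 0, 0, 0, 0.05, 0.2, 0.6, 0, 0, 0, 0]'

```text
clock: 30.0
tcp_pos: [0.609, 0.1329, 0.0522]
orientation: [-0.0, 0.689, 0.725, -0.0]
wrist_force: [-0.2, -0.3, -1.0]
finger_gap: 0.0344
```

```bash
python3 - <<'E'
from h import *
plan((*PK[3],.030,.05))
E
```

```text
t 30.0 tcp [0.609  0.1329 0.0522] phi 0.051 q1 0.09 q6 1.61 gap 0.034 F [-0.2 -0.3 -1. ]
 to [0.61  0.134 0.03  0.05 ] shift [0.07 0.09 2.22] turn [-0. -0.  0.] rows>=0.5
```

>>> send_rows --series '[0.05, 0.05, 0.6, 0, 0, 0, 0, 0.05, 0.05, 1.2, 0, 0, 0, 0, 0.05, 0.05, 1.8, 0, 0, 0, 0, 0.05, 0.05, 2.2, 0, 0, 0, 0, 0.05, 0.05, 2.3, 0, 0, 0, 0, 0.05, 0.05, 2.3, 0, 0, 0, 0]'

```text
clock: 30.5
tcp_pos: [0.6092, 0.1334, 0.0287]
orientation: [-0.0, 0.689, 0.725, -0.0]
wrist_force: [-0.6, 0.6, -0.6]
finger_gap: 0.0346
```

>>> send_rows --series '[0, 0, 0, 0, 0, 0, 0.5, 0, 0, 0, 0, 0, 0, 0.6, 0, 0, 0, 0, 0, 0, 0.6, 0, 0, 0, 0, 0, 0, 0.6, 0, 0, -2, 0, 0, 0, 0.6, 0, 0, -5, 0, 0, 0, 0.7, 0, 0, -8, 0, 0, 0, 0.7, 0, 0, -8.5, 0, 0, 0, 0.7, 0, 0, -8.5, 0, 0, 0, 0.7]'

```text
clock: 31.25
tcp_pos: [0.6119, 0.1337, 0.1175]
orientation: [0.002, 0.689, 0.725, 0.002]
wrist_force: [-0.0, 0.8, -0.4]
finger_gap: 0.0599
```

```bash
python3 - <<'E'
from h import *
sinks()
plan((.3985,.29,.07,.2))
E
```

```text
sink [0.4668 0.3821] yaw 0.672 cost 0.08 p 0.85 hsv [134. 176. 104.] 1
sink [0.3968 0.2889] yaw 0.165 cost 0.09 p 0.79 hsv [ 20.  31. 163.] 1
sink [0.3093 0.2914] yaw -0.163 cost 0.12 p 0.77 hsv [ 58. 131. 128.] 1
sink [ 0.4988 -0.4003] yaw 0.066 cost 0.45 p 0.69 hsv [53. 38. 51.] 1
sink [0.6187 0.0541] yaw 0.355 cost 0.32 p 0.62 hsv [ 19.  42. 116.] 1
sink [0.6135 0.1074] yaw 0.118 cost 0.14 p 0.48 hsv [ 18.  31. 132.] 1
t 31.4 tcp [0.6084 0.1334 0.1126] phi 0.051 q1 0.09 q6 1.61 gap 0.060 F [-0.9  0.8 -0.1]
 to [0.398 0.29  0.07  0.2  ] shift [ 16.7  -20.16   4.31] turn [-0.2 -0.  -8.6] rows>=6.4
```

>>> send_rows --series '[2.6, -3, 0, 0, 0, -1, 0.7, 5.2, -6, 0, 0, 0, -2, 0.7, 7.8, -9.2, 0, 0, 0, -3, 0.7, 10.4, -12.4, 0, 0, 0, -4, 0.7, 13, -15.6, 0.5, 0, 0, -5.5, 0.7, 15.5, -18.6, 1.5, 0, 0, -7, 0.7, 16.7, -20.2, 2.5, 0, 0, -7.5, 0.7, 16.7, -20.2, 4, 0, 0, -7.5, 0.7, 16.7, -20.2, 4, 0, 0, -7.5, 0.7, 16.7, -20.2, 4, 0, 0, -7.5, 0.7]'

```text
clock: 32.28
tcp_pos: [0.3979, 0.2895, 0.0729]
orientation: [-0.001, 0.64, 0.768, -0.002]
wrist_force: [0.3, -0.4, -0.3]
finger_gap: 0.0596
```

```bash
python3 - <<'E'
from h import *
plan((.3975,.2895,-.014,.18))
E
```

```text
t 32.3 tcp [0.3979 0.2895 0.0729] phi 0.182 q1 0.47 q6 1.85 gap 0.060 F [ 0.3 -0.4 -0.3]
 to [ 0.398  0.29  -0.014  0.18 ] shift [ 0.02 -0.01  8.69] turn [-0.2  0.1  0.1] rows>=2.1
```

>>> send_rows --series '[0, 0, 3, 0, 0, 0, 0.7, 0, 0, 5.5, 0, 0, 0, 0.7, 0, 0, 7.5, 0, 0, 0, 0.7, 0, 0, 8.6, 0, 0, 0, 0.7, 0, 0, 8.6, 0, 0, 0, 0.7, 0, 0, 8.6, 0, 0, 0, 0.3, 0, 0, 8.6, 0, 0, 0, 0, 0, 0, 8.6, 0, 0, 0, 0, 0, 0, 8.6, 0, 0, 0, 0, 0, 0, 8.6, 0, 0, 0, 0]'

```text
clock: 33.12
tcp_pos: [0.4008, 0.2905, -0.0105]
orientation: [0.001, 0.64, 0.768, 0.001]
wrist_force: [0.5, -0.4, 5.0]
finger_gap: 0.0345
```

>>> send_rows --series '[0, 0, 0, 0, 0, 0, 0, 0, 0, -1, 0, 0, 0, 0, 0, 0, -3.5, 0, 0, 0, 0, 0, 0, -7, 0, 0, 0, 0, 0, 0, -10, 0, 0, 0, 0, 0, 0, -13, 0, 0, 0, 0, 0, 0, -13, 0, 0, 0, 0]'

```text
clock: 33.7
tcp_pos: [0.4025, 0.2919, 0.1248]
orientation: [0.002, 0.64, 0.768, 0.005]
wrist_force: [1.2, 0.6, 0.3]
finger_gap: 0.0342
```

```bash
python3 - <<'E'
from h import *
plan((*PK[1],.09,.05))
E
```

```text
t 33.7 tcp [0.4025 0.2919 0.1248] phi 0.182 q1 0.47 q6 1.85 gap 0.034 F [1.2 0.6 0.3]
 to [ 0.617 -0.012  0.09   0.05 ] shift [-33.79  15.58   3.52] turn [ 0.5 -0.2  7.6] rows>=9.0
```

>>> send_rows --series '[-3.6, 1.7, 0, 0, 0, 1, 0, -7.2, 3.4, 0, 0, 0, 2, 0, -10.8, 5.1, 0, 0, 0, 3, 0, -14.4, 6.8, 0, 0, 0, 4, 0, -18, 8.4, 0, 0, 0, 5, 0, -21.6, 10, 0, 0, 0, 6, 0, -25.2, 11.6, 0, 0, 0, 7, 0, -28.8, 13.2, 0, 0, 0, 7.5, 0, -32, 14.8, 0, 0, 0, 7.5, 0, -33.8, 15.6, 0, 0, 0, 7.5, 0]'

```text
clock: 34.53
tcp_pos: [0.6157, -0.0178, 0.118]
orientation: [0.001, 0.69, 0.724, 0.0]
wrist_force: [0.6, 0.6, -0.1]
finger_gap: 0.0348
```

>>> send_rows --series '[0, 0, 1.5, 0, 0, 0, 0, 0, 0, 3, 0, 0, 0, 0, 0, 0, 4, 0, 0, 0, 0, 0, 0, 5, 0, 0, 0, 0, 0, 0, 5, 0, 0, 0, 0, 0, 0, 5, 0, 0, 0, 0, 0, 0, 5, 0, 0, 0, 0]'

```text
clock: 35.12
tcp_pos: [0.6141, -0.0139, 0.0689]
orientation: [0.0, 0.689, 0.725, 0.0]
wrist_force: [0.2, -0.2, -0.3]
finger_gap: 0.0346
```

```bash
python3 - <<'E'
from h import *
plan((*PK[1],.050,.05))
E
```

```text
t 35.1 tcp [ 0.6141 -0.0139  0.0689] phi 0.051 q1 -0.15 q6 1.37 gap 0.035 F [ 0.2 -0.2 -0.3]
 to [ 0.617 -0.012  0.05   0.05 ] shift [0.16 0.31 1.89] turn [0.  0.  0.1] rows>=0.5
```

>>> send_rows --series '[0.15, 0.25, 0.8, 0, 0, 0, 0, 0.15, 0.25, 1.6, 0, 0, 0, 0, 0.15, 0.25, 1.7, 0, 0, 0, 0, 0.15, 0.25, 1.7, 0, 0, 0, 0, 0.15, 0.25, 1.7, 0, 0, 0, 0]'

```text
clock: 35.53
tcp_pos: [0.6159, -0.0125, 0.051]
orientation: [-0.0, 0.689, 0.725, -0.0]
wrist_force: [-0.2, 0.3, -1.2]
finger_gap: 0.0347
```

```bash
python3 - <<'E'
from h import *
plan((*PK[1],.0285,.05))
E
```

```text
t 35.5 tcp [ 0.6159 -0.0125  0.051 ] phi 0.051 q1 -0.15 q6 1.37 gap 0.035 F [-0.2  0.3 -1.2]
 to [ 0.617 -0.012  0.028  0.05 ] shift [0.03 0.12 2.25] turn [-0. -0.  0.] rows>=0.5
```

>>> send_rows --series '[0.05, 0.1, 0.6, 0, 0, 0, 0, 0.05, 0.1, 1.2, 0, 0, 0, 0, 0.05, 0.1, 1.8, 0, 0, 0, 0, 0.05, 0.1, 2.2, 0, 0, 0, 0, 0.05, 0.1, 2.2, 0, 0, 0, 0, 0.05, 0.1, 2.2, 0, 0, 0, 0]'

```text
clock: 36.03
tcp_pos: [0.6168, -0.012, 0.0287]
orientation: [-0.0, 0.689, 0.725, -0.0]
wrist_force: [-0.3, 0.6, -0.2]
finger_gap: 0.0347
```

>>> send_rows --series '[0, 0, 0, 0, 0, 0, 0.5, 0, 0, 0, 0, 0, 0, 0.6, 0, 0, 0, 0, 0, 0, 0.6, 0, 0, 0, 0, 0, 0, 0.6, 0, 0, -2, 0, 0, 0, 0.6, 0, 0, -5, 0, 0, 0, 0.7, 0, 0, -9, 0, 0, 0, 0.7, 0, 0, -12, 0, 0, 0, 0.7, 0, 0, -12, 0, 0, 0, 0.7]'

```text
clock: 36.78
tcp_pos: [0.6213, -0.0126, 0.157]
orientation: [0.005, 0.689, 0.725, 0.004]
wrist_force: [1.9, 0.0, 1.1]
finger_gap: 0.0596
```

```bash
python3 - <<'E'
from h import *
plan((.42,.05,.15,.05))
E
```

```text
t 36.8 tcp [ 0.6213 -0.0126  0.157 ] phi 0.051 q1 -0.15 q6 1.37 gap 0.060 F [1.9 0.  1.1]
 to [0.42 0.05 0.15 0.05] shift [  7.28 -19.8    0.45] turn [0.7 0.1 0. ] rows>=5.1
```

>>> send_rows --series '[1.5, -4, 0, 0, 0, 0, 0.3, 3, -8, 0, 0, 0, 0, 0, 5, -12, 0, 0, 0, 0, 0, 7, -16, 0, 0, 0, 0, 0, 8, -19.5, 0, 0, 0, 0, 0, 10, -19.5, 0, 0, 0, 0, 0, 10, -19.5, 0, 0, 0, 0, 0]'

```text
clock: 37.37
tcp_pos: [0.4139, 0.0801, 0.1492]
orientation: [-0.001, 0.688, 0.726, 0.0]
wrist_force: [-0.2, -0.1, 0.0]
finger_gap: -0.0001
```

```bash
python3 - <<'E'
from h import *
im=read_camera("side");t=read_camera("top")
for n in("bank","knob_left","lamp_green"):
    d=dets(n,.2)
    for c in d:
        for e in d[c]:
            ys,xs=np.nonzero(e["pixels"]);print(n,c,round(e["p"],2),np.round(e["box"]),xs.mean().round(1),ys.mean().round(1))
# lamps by colour
for c,i in(("side",im),("top",t)):
    h=cv2.cvtColor(i,cv2.COLOR_BGR2HSV)
    for nm,m in(("green",(abs(h[...,0].astype(int)-60)<12)&(h[...,1]>180)&(h[...,2]>130)),("red",((h[...,0]<5)|(h[...,0]>175))&(h[...,1]>180)&(h[...,2]>130))):
        n,l,st,ce=cv2.connectedComponentsWithStats(m.astype(np.uint8))
        for k in range(1,n):
            if 6<st[k][4]<150: print(nm,c,ce[k].round(1),st[k][4],ray(c,ce[k],.067)[0].round(4))
a=cv2.resize(im[100:200,280:380],None,fx=4,fy=4,interpolation=2);b=cv2.resize(t[150:250,350:450],None,fx=4,fy=4,interpolation=2)
c=cv2.resize(im[180:290,255:340],None,fx=4.6,fy=4.6,interpolation=2)[:,:]
c=cv2.resize(im[185:285,260:360],None,fx=2,fy=2,interpolation=2)
cv2.imwrite("pics/p.png",np.hstack([a,b]))
cv2.imwrite("pics/o.png",cv2.resize(im[180:290,250:350],None,fx=4.5,fy=4.5,interpolation=2))
E
```

```text
bank side 0.6 [294. 108.  56.  73.] 326.7 152.2
bank top 0.92 [373. 168.  53.  50.] 395.9 196.9
knob_left side 0.72 [279. 186.  33.  87.] 294.6 227.8
knob_left side 0.67 [334. 136.  16.  24.] 344.3 142.6
knob_left side 0.3 [330. 111.  15.  31.] 338.8 120.6
knob_left top 0.46 [384. 204.  12.  18.] 388.8 213.7
lamp_green side 0.41 [309. 158.   6.   2.] 313.5 158.9
lamp_green top 0.39 [376. 183.   9.   8.] 381.4 186.4
green side [312.6 157.9] 27 [ 0.6036 -0.2361  0.067 ]
red side [120.7   5.9] 13 [ 1.7022 -1.0883  0.067 ]
red side [191.8   0.9] 11 [ 1.3818 -1.2037  0.067 ]
red side [196.8   1.7] 9 [ 1.3553 -1.2013  0.067 ]
red side [202.3   2.1] 11 [ 1.3274 -1.2026  0.067 ]
red side [209.7   1.7] 7 [ 1.2927 -1.2135  0.067 ]
red side [241.8   1.7] 25 [ 1.1376 -1.2452  0.067 ]
red side [623.6   1.3] 21 [-0.7694 -1.635   0.067 ]
red side [630.5   3.6] 11 [-0.7981 -1.6161  0.067 ]
red side [637.4   7.5] 18 [-0.8223 -1.581   0.067 ]
red side [195.5   7.3] 10 [ 1.343 -1.147  0.067]
red side [314.3 136.3] 24 [ 0.6164 -0.3453  0.067 ]
green top [381.4 186.1] 15 [ 0.6035 -0.2362  0.067 ]
red top [359.4 133. ] 91 [ 0.8024 -0.1518  0.067 ]
red top [214.2 163.1] 81 [0.6748 0.3877 0.067 ]
red top [411.  183.4] 25 [ 0.6161 -0.346   0.067 ]
```

View pics/p.png

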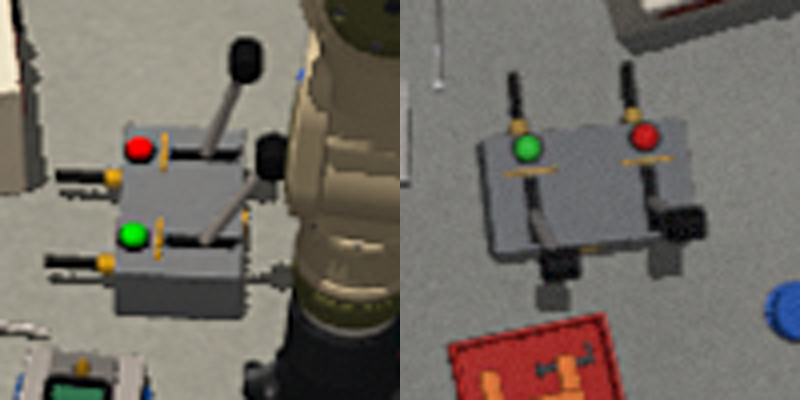

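View pics/o.png

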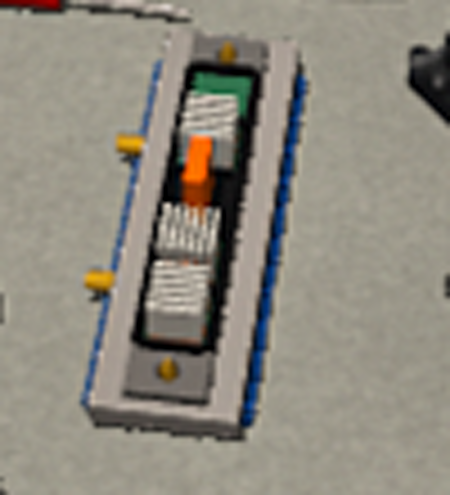

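```bash
cat >> h.py <<'E'
BX=np.array([.9932,.116,0]);HG=np.array([.5459,-.2427,.05])
knob=lambda v:HG+.125*(np.sin(v-.25)*BX+[0,0,np.cos(v-.25)])
E
python3 - <<'E'
from h import *
for v in np.arange(-.35,.65,.1): print(round(v,2),knob(v).round(4),proj("side",knob(v))[0].round(1),proj("top",knob(v))[0].round(1))
G=lambda s,z:(*(HG+s*BX)[:2],z,.116+np.pi/2)
plan(G(-.13,.15),G(-.13,.115))
E
```

```text
-0.35 [ 0.4758 -0.2509  0.1532] [351.6 141.5] [389.1 219.6]
-0.25 [ 0.4864 -0.2497  0.1597] [348.6 139.8] [389.1 216.4]
-0.15 [ 0.4976 -0.2483  0.1651] [345.3 138.5] [389.  213.1]
-0.05 [ 0.5092 -0.247   0.1694] [341.8 137.3] [388.9 209.6]
0.05 [ 0.5212 -0.2456  0.1725] [338.1 136.5] [388.6 206.1]
0.15 [ 0.5335 -0.2441  0.1744] [334.4 135.9] [388.3 202.5]
0.25 [ 0.5459 -0.2427  0.175 ] [330.6 135.5] [388.  198.8]
0.35 [ 0.5583 -0.2413  0.1744] [326.8 135.5] [387.5 195.3]
0.45 [ 0.5706 -0.2398  0.1725] [323.  135.7] [387.1 191.8]
0.55 [ 0.5826 -0.2384  0.1694] [319.3 136.3] [386.5 188.4]
t 37.8 tcp [0.4181 0.0774 0.149 ] phi 0.050 q1 -0.01 q6 1.51 gap 0.000 F [ 0.1  0.1 -0.4]
 to [ 0.417 -0.258  0.15   1.687] shift [-33.47  -1.79  -0.1 ] turn [-0.   0.  86.2] rows>=12.0
 to [ 0.417 -0.258  0.115  1.687] shift [0.  0.  3.5] turn [0. 0. 0.] rows>=0.8
```

>>> send_rows --series '[-3, -0.2, 0, 0, 0, 7, 0, -6, -0.4, 0, 0, 0, 14, 0, -9, -0.6, 0, 0, 0, 21, 0, -12, -0.8, 0, 0, 0, 28, 0, -15, -1, 0, 0, 0, 35, 0, -18, -1.2, 0, 0, 0, 42, 0, -21, -1.3, 0, 0, 0, 49, 0, -24, -1.4, 0, 0, 0, 56, 0, -27, -1.5, 0, 0, 0, 63, 0, -30, -1.6, 0, 0, 0, 70, 0]'

```text
clock: 38.6
tcp_pos: [0.4164, -0.2247, 0.1489]
orientation: [-0.0, 0.981, 0.195, -0.0]
wrist_force: [-0.1, 0.8, 0.2]
finger_gap: -0.0003
```

```bash
python3 - <<'E'
from h import *
G=lambda s,z:(*(HG+s*BX)[:2],z,.116+np.pi/2)
plan(G(-.13,.115))
E
```

```text
t 38.6 tcp [ 0.4164 -0.2247  0.1489] phi -1.178 q1 -0.66 q6 2.08 gap -0.000 F [-0.1  0.8  0.2]
 to [ 0.417 -0.258  0.115  1.687] shift [-1.23  3.07  3.39] turn [-0.   0.  15.8] rows>=2.2
```

>>> send_rows --series '[-0.4, 1, 1, 0, 0, 5, 0, -0.8, 2, 2, 0, 0, 10, 0, -1.2, 3, 3.4, 0, 0, 16, 0, -1.2, 3, 3.4, 0, 0, 16, 0, -1.2, 3, 3.4, 0, 0, 16, 0, -1.2, 3, 3.4, 0, 0, 16, 0, -1.2, 3, 3.4, 0, 0, 16, 0]'

```text
clock: 39.18
tcp_pos: [0.4175, -0.2546, 0.1159]
orientation: [0.0, 0.998, 0.061, 0.0]
wrist_force: [-0.3, -0.0, 0.1]
finger_gap: 0.0002
```

```bash
python3 - <<'E'
from h import *
G=lambda s,z:(*(HG+s*BX)[:2],z,.116+np.pi/2)
plan(G(-.13,.115),G(-.085,.115))
for v in(0,.27,.42,.48,.55): print(v,"s",(.125*np.sin(v-.25)-.026).round(4))
E
```

```text
t 39.2 tcp [ 0.4175 -0.2546  0.1159] phi -1.448 q1 -0.71 q6 2.31 gap 0.000 F [-0.3 -0.   0.1]
 to [ 0.417 -0.258  0.115  1.687] shift [-0.11  0.31  0.09] turn [ 0.  -0.   0.4] rows>=0.1
 to [ 0.461 -0.253  0.115  1.687] shift [ 4.5 -0.   0. ] turn [0. 0. 0.] rows>=1.1
0 s -0.0569
0.27 s -0.0235
0.42 s -0.0049
0.48 s 0.0025
0.55 s 0.0109
```

>>> send_rows --series '[1.2, 0.3, 0, 0, 0, 0, 0, 2.4, 0.3, 0, 0, 0, 0, 0, 3.6, 0.3, 0, 0, 0, 0, 0, 4.8, 0.3, 0, 0, 0, 0, 0, 6, 0.3, 0, 0, 0, 0, 0, 6, 0.3, 0, 0, 0, 0, 0]'

```text
clock: 39.68
tcp_pos: [0.4792, -0.2501, 0.1153]
orientation: [0.0, 0.998, 0.061, 0.0]
wrist_force: [-1.3, 0.2, -0.9]
finger_gap: 0.0001
```

```bash
python3 - <<'E'
from h import *
plan(); im=read_camera("side")
cv2.imwrite("pics/n.png",cv2.resize(im[90:190,280:380],None,fx=5,fy=5,interpolation=2))
s=get_state()["tcp_pos"]; print("s",(s-HG)@BX)
E
```

```text
t 39.7 tcp [ 0.4792 -0.2501  0.1153] phi -1.448 q1 -0.63 q6 2.39 gap 0.000 F [-1.3  0.2 -0.9]
s -0.06775113130836975
```

>>> send_rows --series '[1, 0, 0, 0, 0, 0, 0, 2, 0, 0, 0, 0, 0, 0, 3, 0, 0, 0, 0, 0, 0, 4, 0, 0, 0, 0, 0, 0, 4, 0, 0, 0, 0, 0, 0, 4, 0, 0, 0, 0, 0, 0]'

```text
clock: 40.23
tcp_pos: [0.5179, -0.2456, 0.1149]
orientation: [-0.0, 0.998, 0.061, 0.001]
wrist_force: [0.4, 0.7, -0.1]
finger_gap: 0.0001
```

>>> send_rows --series '[0.3, 0, 0, 0, 0, 0, 0, 0.6, 0, 0, 0, 0, 0, 0, 1, 0, 0, 0, 0, 0, 0, 1, 0, 0, 0, 0, 0, 0]'

```text
clock: 40.57
tcp_pos: [0.5269, -0.2444, 0.1153]
orientation: [-0.0, 0.998, 0.06, -0.0]
wrist_force: [-1.8, -0.1, 2.1]
finger_gap: -0.0
```

>>> send_rows --series '[0.3, 0, 0, 0, 0, 0, 0, 0.5, 0, 0, 0, 0, 0, 0, 0.5, 0, 0, 0, 0, 0, 0, 0.5, 0, 0, 0, 0, 0, 0]'

```text
clock: 40.9
tcp_pos: [0.5314, -0.2439, 0.1153]
orientation: [-0.0, 0.998, 0.06, -0.0]
wrist_force: [-3.4, 0.4, 3.8]
finger_gap: 0.0
```

```bash
python3 - <<'E'
from h import *
im=read_camera("side"); plan()
d=dets("knob_left",.1)
for c in d:
    for e in d[c]:
        ys,xs=np.nonzero(e["pixels"]);print(c,round(e["p"],2),np.round(e["box"]),xs.mean().round(1),ys.mean().round(1))
g=im[110:160:2,304:364:2].astype(int).mean(2)
print("cols 304..364 step2, rows 110..160 step 2")
for k,r in enumerate(g): print(110+2*k,''.join('#' if v<45 else '+' if v<90 else '.' for v in r))
E
```

```text
t 41.0 tcp [ 0.5315 -0.2439  0.1153] phi -1.450 q1 -0.57 q6 2.45 gap -0.000 F [-4.6  0.2  4. ]
side 0.61 [326. 134.   4.  23.] 327.5 138.6
top 0.46 [384. 204.  12.  18.] 388.8 213.7
cols 304..364 step2, rows 110..160 step 2
110 ...........############.......
112 ...........###########+.......
114 ...........+##########........
116 ............+########.........
118 ..............#######.........
120 .............+######..........
122 .............+##+##...........
124 ..............##+##.......#+++
126 ..............#+.##.......####
128 ..............#+.##......++#++
130 ..........+###+..#+.......+..+
132 ..........####+..#............
134 ..........######+#............
136 ....++++..########............
138 ....+++#.+####+##++...........
140 ....+##...###++##+............
142 ...........++.+##.............
144 #+..........+......+..........
146 .++.........+....++++++.......
148 +.+.........+....++++++.......
150 ..+.........+...+++......+++++
152 ............++..+++....+++++++
154 ............+++++++..+++++++++
156 ....++......+++++++++++++++###
158 ...+++#..+..+++++++++++++++###
```

>>> send_rows --series '[0.3, 0, 0, 0, 0, 0, 0, 0.6, 0, 0, 0, 0, 0, 0, 0.9, 0, 0, 0, 0, 0, 0, 1.2, 0, 0, 0, 0, 0, 0, 1.2, 0, 0, 0, 0, 0, 0]'

```text
clock: 41.47
tcp_pos: [0.5447, -0.2425, 0.1149]
orientation: [-0.0, 0.998, 0.06, 0.001]
wrist_force: [1.3, -0.6, -0.8]
finger_gap: -0.0002
```

>>> send_rows --series '[0.3, 0, 0, 0, 0, 0, 0, 0.6, 0, 0, 0, 0, 0, 0, 0.9, 0, 0, 0, 0, 0, 0, 0.9, 0, 0, 0, 0, 0, 0]'

```text
clock: 41.8
tcp_pos: [0.5531, -0.2413, 0.1149]
orientation: [-0.0, 0.998, 0.06, 0.0]
wrist_force: [-0.8, -0.2, -0.9]
finger_gap: 0.0001
```

```bash
python3 - <<'E'
from h import *
plan(); s=get_state()["tcp_pos"]; print("s",(s-HG)@BX)
E
```

```text
t 41.8 tcp [ 0.5531 -0.2413  0.1149] phi -1.450 q1 -0.54 q6 2.48 gap 0.000 F [-0.8 -0.2 -0.9]
s 0.007271477224964928
```

>>> send_rows --series '[-2, 0, 0, 0, 0, 0, 0, -5, 0, 0, 0, 0, 0, 0, -8, 0, 0, 0, 0, 0, 0, -10, 1, -2, 0, 0, 0, 0, -12, -3, -4, 0, 0, 0, 0, -13, -7, -5, 0, 0, 0, 0, -13, -11, -5, 0, 0, 0, 0, -13, -15, -5, 0, 0, 0, 0, -13, -19, -5, 0, 0, 0, 0, -13, -19, -5, 0, 0, 0, 0]'

```text
clock: 42.63
tcp_pos: [0.3991, -0.0627, 0.1659]
orientation: [-0.001, 0.998, 0.063, 0.0]
wrist_force: [-0.5, 0.2, -0.2]
finger_gap: 0.0002
```

```bash
python3 - <<'E'
from h import *
im=read_camera("side"); t=read_camera("top"); plan()
for c,d in dets("knob_left",.1).items():
    for e in d:
        ys,xs=np.nonzero(e["pixels"]);print(c,round(e["p"],2),np.round(e["box"]),xs.mean().round(1),ys.mean().round(1))
for v in(.33,.5,.55,.58):print(v,proj("side",knob(v))[0].round(1),proj("top",knob(v))[0].round(1))
a=cv2.resize(im[95:295,240:410],None,fx=2.4,fy=2.4,interpolation=2);b=cv2.resize(t[150:250,350:445],None,fx=4,fy=4,interpolation=2)
o=np.zeros((480,790,3),np.uint8);o[:480,:408]=a;o[:400,410:790]=b;cv2.imwrite("pics/m.png",o)
E
```

```text
t 42.7 tcp [ 0.4012 -0.0669  0.1659] phi -1.446 q1 -0.36 q6 2.65 gap 0.000 F [1.  0.1 0.2]
side 0.72 [267. 184.  55.  94.] 294.5 234.6
side 0.49 [320. 132.   5.  22.] 321.1 137.9
side 0.49 [352. 113.  12.  18.] 360.1 122.8
top 0.51 [383. 186.  12.  16.] 386.9 191.1
0.33 [327.6 135.5] [387.6 196. ]
0.5 [321.2 136. ] [386.8 190.1]
0.55 [319.3 136.3] [386.5 188.4]
0.58 [318.2 136.5] [386.4 187.4]
```

View pics/m.png

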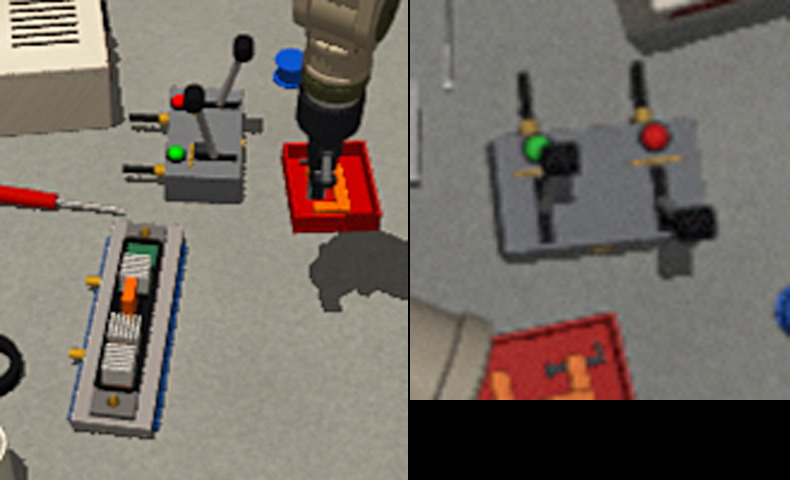

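The picture shows the left knob forward over its slot at side px (321,136), top (388,189.5). That puts it at about 0.50–0.53, so I'll measure it more closely before calling it seated in the notch.

```bash
python3 - <<'E'
from h import *
P0={"side":cv2.imread("pics/side0.png"),"top":cv2.imread("pics/top0.png")}
P1={c:read_camera(c) for c in CI}
def cyl(v):
    k=knob(v);by=np.array([-.116,.9932,0]);th=np.linspace(0,2*np.pi,24)
    return np.array([k+.015*(np.cos(a)*BX+np.sin(a)*np.array([0,0,1]))+s*.016*by for a in th for s in(-1,1)])
for nm,P,vs in(("start",P0,np.arange(-.35,0,.01)),("now",P1,np.arange(.3,.6,.01))):
    for c in CI:
        g=P[c].astype(float).mean(2); best=[]
        for v in vs:
            m=np.zeros(g.shape,np.uint8);h=cv2.convexHull(np.round(proj(c,cyl(v))*16).astype(np.int32));cv2.fillConvexPoly(m,h,255,shift=4)
            ring=cv2.dilate(m,np.ones((5,5)))-m
            best.append((g[m>0].mean()-.5*g[ring>0].mean(),round(v,2)))
        print(nm,c,sorted(best)[:4])
plan((.46,-.2527,.115,.116+np.pi/2))
E
```

```text
start side [(np.float64(-25.713128306878303), np.float64(-0.21)), (np.float64(-24.846834519248326), np.float64(-0.23)), (np.float64(-24.70275590551182), np.float64(-0.22)), (np.float64(-21.148809523809526), np.float64(-0.24))]
start top [(np.float64(-10.687616550116552), np.float64(-0.22)), (np.float64(-10.274266621361427), np.float64(-0.24)), (np.float64(-9.707968574635245), np.float64(-0.23)), (np.float64(-9.575716389172037), np.float64(-0.21))]
now side [(np.float64(-24.969488188976392), np.float64(0.52)), (np.float64(-22.73003472222222), np.float64(0.51)), (np.float64(-22.19989316239316), np.float64(0.53)), (np.float64(-21.662863756613767), np.float64(0.54))]
now top [(np.float64(-8.435926840743363), np.float64(0.49)), (np.float64(-7.570538720538728), np.float64(0.5)), (np.float64(-6.877289377289372), np.float64(0.52)), (np.float64(-6.519135802469137), np.float64(0.51))]
t 42.9 tcp [ 0.4014 -0.0696  0.1653] phi -1.452 q1 -0.37 q6 2.65 gap -0.000 F [-0.1 -0.   0.2]
 to [ 0.46  -0.253  0.115  1.687] shift [ 3.65 18.87  5.04] turn [ 0.  -0.   0.2] rows>=4.8
```

>>> send_rows --series '[0, 3.5, 0, 0, 0, 0, 0, 0.5, 7, 0, 0, 0, 0, 0, 1, 10.5, 0, 0, 0, 0, 0, 1.5, 14, 1, 0, 0, 0, 0, 2.5, 17, 2.5, 0, 0, 0, 0, 3.6, 18.9, 4, 0, 0, 0, 0, 3.6, 18.9, 5, 0, 0, 0, 0, 3.6, 18.9, 5, 0, 0, 0, 0, 3.6, 18.9, 5, 0, 0, 0, 0]'

```text
clock: 43.68
tcp_pos: [0.4577, -0.2517, 0.1141]
orientation: [-0.001, 0.998, 0.059, -0.001]
wrist_force: [0.3, 0.0, 0.8]
finger_gap: -0.0001
```

```bash
python3 - <<'E'
from h import *
G=lambda s,z:(*(HG+s*BX)[:2],z,.116+np.pi/2)
plan(G(.005,.115))
E
```

```text
t 43.7 tcp [ 0.4577 -0.2517  0.1141] phi -1.452 q1 -0.66 q6 2.37 gap -0.000 F [0.3 0.  0.8]
 to [ 0.551 -0.242  0.115  1.687] shift [ 9.36  0.15 -0.11] turn [-0.2  0.1  0.1] rows>=2.2
```

>>> send_rows --series '[2, 0.1, 0, 0, 0, 0, 0, 4, 0.1, 0, 0, 0, 0, 0, 6, 0.1, 0, 0, 0, 0, 0, 8, 0.1, 0, 0, 0, 0, 0, 9, 0.1, 0, 0, 0, 0, 0, 9.3, 0.1, 0, 0, 0, 0, 0, 9.3, 0.1, 0, 0, 0, 0, 0]'

```text
clock: 44.27
tcp_pos: [0.5517, -0.2411, 0.1157]
orientation: [0.0, 0.998, 0.061, 0.0]
wrist_force: [-0.2, 0.0, -0.2]
finger_gap: 0.0003
```

>>> send_rows --series '[0.2, 0, 0, 0, 0, 0, 0, 0.4, 0, 0, 0, 0, 0, 0, 0.6, 0, 0, 0, 0, 0, 0, 0.6, 0, 0, 0, 0, 0, 0]'

```text
clock: 44.6
tcp_pos: [0.5565, -0.2406, 0.1149]
orientation: [-0.0, 0.998, 0.06, -0.001]
wrist_force: [-3.1, 0.3, -0.5]
finger_gap: 0.0
```

>>> send_rows --series '[0.1, 0, 0, 0, 0, 0, 0, 0.3, 0, 0, 0, 0, 0, 0, 0.3, 0, 0, 0, 0, 0, 0]'

```text
clock: 44.85
tcp_pos: [0.5587, -0.2404, 0.1147]
orientation: [-0.0, 0.998, 0.06, -0.002]
wrist_force: [-6.5, 0.2, 0.3]
finger_gap: -0.0001
```

>>> send_rows --series '[0.2, 0, 0, 0, 0, 0, 0, 0.4, 0, 0, 0, 0, 0, 0, 0.4, 0, 0, 0, 0, 0, 0]'

```text
clock: 45.1
tcp_pos: [0.5585, -0.2403, 0.1146]
orientation: [0.0, 0.998, 0.059, -0.006]
wrist_force: [-18.1, -1.7, 5.7]
finger_gap: -0.0003
```

>>> send_rows --series '[-2, 0, 0, 0, 0, 0, 0, -5, 0, 0, 0, 0, 0, 0, -8, 0, 0, 0, 0, 0, 0, -10, 0, -2, 0, 0, 0, 0, -12, -3, -4, 0, 0, 0, 0, -13, -7, -5, 0, 0, 0, 0, -13, -11, -5, 0, 0, 0, 0, -13, -15, -5, 0, 0, 0, 0, -13, -19, -5, 0, 0, 0, 0, -13, -19, -5, 0, 0, 0, 0]'

```text
clock: 45.93
tcp_pos: [0.4115, -0.0614, 0.166]
orientation: [-0.001, 0.998, 0.063, 0.001]
wrist_force: [-0.8, -0.4, -0.8]
finger_gap: 0.0002
```

```bash
python3 - <<'E'
from h import *
P1={c:read_camera(c) for c in CI}
def cyl(v):
    k=knob(v);by=np.array([-.116,.9932,0]);th=np.linspace(0,2*np.pi,24)
    return np.array([k+.015*(np.cos(a)*BX+np.sin(a)*np.array([0,0,1]))+s*.016*by for a in th for s in(-1,1)])
for c in CI:
    g=P1[c].astype(float).mean(2); best=[]
    for v in np.arange(.3,.65,.01):
        m=np.zeros(g.shape,np.uint8);h=cv2.convexHull(np.round(proj(c,cyl(v))*16).astype(np.int32));cv2.fillConvexPoly(m,h,255,shift=4)
        ring=cv2.dilate(m,np.ones((5,5)))-m
        best.append((g[m>0].mean()-.5*g[ring>0].mean(),round(v,2)))
    print(c,[b[1] for b in sorted(best)[:4]])
plan()
sinks()
E
```

```text
side [np.float64(0.57), np.float64(0.58), np.float64(0.55), np.float64(0.56)]
top [np.float64(0.56), np.float64(0.55), np.float64(0.57), np.float64(0.58)]
t 46.0 tcp [ 0.4135 -0.0659  0.1661] phi -1.447 q1 -0.35 q6 2.67 gap 0.000 F [ 1.1 -0.5  0.2]
sink [0.467  0.3822] yaw 0.737 cost 0.07 p 0.81 hsv [132. 176.  99.] 1
sink [0.309  0.2945] yaw -0.224 cost 0.27 p 0.80 hsv [ 53. 140. 113.] 1
sink [0.6186 0.0585] yaw -0.004 cost 0.28 p 0.58 hsv [ 18.  40. 138.] 1
sink [ 0.6236 -0.0462] yaw 0.098 cost 0.32 p 0.47 hsv [ 22.  29. 157.] 1
```

```bash
python3 -c "
from workcell import *
print(hand_in())"
```

```text
the job is handed in; nothing more can be done
None
```

The job is handed in, done in the order asked, at about 46 s on the robot's clock; no verdict is reported.

- **Clamp:** it lies in the red tray, measured at (0.378, -0.257) against a tray centre of (0.376, -0.258). The first closes missed it because the fingertips stood about 25–34 mm above the reported TCP height. I corrected for that on all later grasps.
- **Carrier:** it is seated on the deck. Contact force came at the bottom of the descent, and both pegs show through the tab holes in the later pictures.
- **Heat sinks:** only three silver ones were present. They stand upright in pockets 1, 2 and 3, as the pictures show. I did not touch the purple and turquoise look-alikes.
- **Lever:** I pushed the left lever (green lamp). After the first push the image estimates were 0.49–0.52, short of the 0.53 notch. I pushed again to the stop, reaching about 18 N, and after retreating they read 0.55–0.58 in both cameras. The red-lamp lever looked unmoved.

**Last checks:** the final network pass reported only two of the three placed sinks. The third was visible in its pocket in the last picture viewed, taken before the second lever push. The arm was clear of everything at hand-in.

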